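Try two thumb screws in the gauge nuts

ROBOT

A 6-joint arm with a two-finger parallel gripper is mounted at the origin on a cart in front of the work surface, level with it; the furniture and walls round the work are solid. World frame = base frame: x ahead of the robot, y to its left, z up, the work surface at z = 0. Lengths are in mm, angles in degrees, forces in N, time in s.
With the tool pointing down it reaches from about 350 to 775 mm from the base axis. Payload 5.5 kg.
Tool frame: the origin (TCP) lies at the very end of the fingers, on their centre line; the grasp point (between the pads) lies 19 mm behind it (env.grip_point_offset is the z of the grasp point in the tool frame, in mm); z points along the fingers, y is the line along which they close (so a half turn about z gives the same grasp; the last joint's range is limited). The gripper opens to 85 mm and grips with 20 to 120 N. Pads are 22 mm wide; open, the fingers measure 114 mm over their backs; the gripper's body (76 mm by 85 mm) begins 54 mm behind the grasp point. The pads swing forward as they close: fully open they stand 13 mm farther back than shut.
Start: joints at [-81.853, 17.945, 2.641, 74.691, 0, 82.002], TCP at [159.893, -552.364, 231.323] pointing down, gripper open.
Joint ranges: [-158.12, 158.12], [-49.38, 96.58], [-58.88, 72.47], [-126.05, 133.96], [-84.25, 85.87], [-180, 180]. Speed limits (degrees/s): [147.25, 147.25, 180, 180, 180, 180].

INTERFACE

Orientations are given as [roll, pitch, yaw] about the fixed x, y, z axes, in that order (R = Rz(yaw) Ry(pitch) Rx(roll)).
In Python, from cell import env gives the robot as it stands.
- The arm moves only by the tool play_rows, never from a script. Its argument "deltas" is one flat list of numbers, 6 for each row, row after row: the shift along the tool's x, y, z in mm, then the turn, a rotation vector about the tool's x, y, z in rad. In form: [x, y, z, wx, wy, wz, x, y, z, wx, wy, wz, ...]. A call has 1 to 5 rows; each row shifts and turns the commanded pose from where the row before left it, along the tool's axes as they then stand; what a row does not reach is not made up. A row lasts 1/8 s, in which the tool goes at most 62.5 mm and 10.7 degrees, less where a joint would pass 70% of its speed; a pose out of reach is approached as far as the arm can. A call is refused whole if a number of a shift passes 62.5 or a number of a turn 0.188, either way. A call with a gripper value outside its range is refused whole. "claw" is the opening in per cent of the stroke, from 0 (shut) to 100 (fully open), set as the call begins (left out, the last holds). The fingers move at their own pace and stop on an object; "grip_force" is the grip in N (left out, the last holds). Time passes only in rows, so rows that do not move let the fingers close. It gives the time, the measured TCP pose, the force, the opening and the grip force at its end, in the units of the state.
- env.observe(): the state, without advancing time (a new reading comes with each control period).
- env.snapshot(name): name is "side" or "top"; returns (picture, depth): 400x640x3 uint8, red, green, blue; 400x640 float32, mm along the optical axis (not along the pixel's ray), 0 where there is no reading.
- env.camera_params(name): a dict with "fx", "fy", "cx", "cy" (pixels), "rvec" (rotation vector, rad) and "tvec" (3), from world to camera coordinates, as OpenCV has them. Camera axes: x right, y down, z forward; pixel columns grow to the right and rows downward; lengths in mm; the calibration is good to about 2 mm. A picture is of the moment at which its call begins. camera_params takes no time and is no camera call.
- env.job_done(): hands the job in; it is judged then, once.
Trained networks look in the newest picture that a camera, given by its name, has taken for a name from the list of things; names that differ only in an ending like _2 or _b are one class to them, and where a whole thing is asked for, a point or a joint stands for the part that bears it (a point fixed in the world has none). Each returns a list of dicts, best first, with "conf" (0 to 1); they miss things now and then, are a little off and sometimes report something else, mostly with a low value. They report only what shows in the picture. A call takes as long as a camera call. They do not tell look-alikes from the thing itself.
- env.look_for(query, camera): "box" ([left, top, right, bottom] in pixels, round what is visible of it).
- env.mark_of(query, camera): "xy" ([column, row] in pixels: a listed point, or the origin of a listed thing).
The state is a dict: "time_s": time; "joints": joint angles; "joint_velocities": joint speeds; "tau": joint torques, N m; "tool_pos": TCP position; "orientation": TCP orientation; "wrist_force": force on the tool from outside, world axes, zero at the start; "wrist_torque": the same for the moment, N m; "opening": finger opening in mm; "grasp_force": force on a finger pad.
Only numpy, scipy, OpenCV 4.12 (cv2) and the standard library are available. Lean on these libraries where they do the work, as an engineer would, in place of code of your own. Each camera call takes 0.05 s, during which the arm holds its last target. There are 200 camera calls.

TASK

Try both thumb screws in the gauge block: first stand one in each gauge nut, at the start of its thread, and let go of them, then take each by its head again and turn it clockwise until it is fully home or binds, without forcing either. When both have been tried, leave the one that turned freely fully home in its nut, and turn the one that binds back out and put it in the blue scrap bin. Leave the measuring tools and other things around alone.

Things in the scene. Friction and masses are not known exactly. Their poses are not given: they have to be found in the camera images.
- screw_a_head (a point): Thumb screw, 74 mm tall. Orange square grip head (20 x 20, 32 mm tall) with a white line on top, over an eight-sided steel flange (36 mm over corners, 4 mm thick), over a 12 mm shank, 33 mm long. This point is the head's centre: 16 mm below the top, 21 above the flange's underside, 58 above the foot; z up, x along the white line. Starts upright, flange resting on the rack. A damaged thread cannot be seen, only felt.
- screw_b_head (a point): Thumb screw, 74 mm tall. Orange square grip head (20 x 20, 32 mm tall) with a white line on top, over an eight-sided steel flange (36 mm over corners, 4 mm thick), over a 12 mm shank, 33 mm long. This point is the head's centre: 16 mm below the top, 21 above the flange's underside, 58 above the foot; z up, x along the white line. Starts upright, flange resting on the rack. A damaged thread cannot be seen, only felt.
- screw_a: Same screw as screw_a_head, axes alike; origin at the centre of its tapered foot. Two brass thread starts stick out of the shank along +x and -x (25 mm over both, 10 to 14 mm above the foot). To come out of a nut it is turned back anticlockwise to the start and lifted.
- screw_b: Same screw as screw_b_head, axes alike; origin at the centre of its tapered foot. Two brass thread starts stick out of the shank along +x and -x (25 mm over both, 10 to 14 mm above the foot). To come out of a nut it is turned back anticlockwise to the start and lifted.
- gauge_block: Gauge block, fixed to the bench: dark base plate 64 x 170 x 8 mm carrying two gauge nuts 90 mm apart, 36 mm tall. Origin at the centre of its underside, on the bench; the nuts stand 45 mm from it along +y and -y; x across the block, z up.
- nut_1 (a point): Centre of the upper face of a gauge nut, 44 mm above the bench; axes as the block's. Steel nut 45 mm across, bore 14.4 mm, two slots in the face on the +x and -x sides (white marks). A screw enters with its thread starts over the slots (its x within 10 degrees of the block's x, either way round; axis within 2 mm) and rests loosely at the start, head's centre 33 to 34 mm above this point, leaning up to 5 degrees.
- nut_2 (a point): The same on the other, identical nut. Right-hand thread: turned clockwise from above, a screw sinks 3.2 mm per rad. A good one turns freely about 2.5 rad (145 degrees) to a stop and is then fully home, head's centre about 26 mm above this point, flange just over the face. A damaged one turns freely about 0.6 rad (35 degrees), then stops dead (0.2 N m tells).
- screw_rack: Wooden rack, fixed, 160 x 64 x 36 mm, in which the screws start, in two holes of 29 mm, 42.5 mm from the middle along its +x and -x. Origin at the centre of its underside.
- blue_bin: Blue open plastic bin for scrap, fixed, 150 (x) x 210 (y) x 62 mm tall, walls 3 mm, floor 2 mm. Origin at the centre of its underside.
- micrometer: Outside micrometer lying on the bench, 145 mm long, 17 mm high. Bystander.
- dial_indicator: Dial indicator lying on the bench, 107 x 57 x 19 mm. Bystander.
- v_block: Grey steel V-block, 42 x 45 x 35 mm. Bystander.
- calculator: Pocket calculator, 118 x 72 x 16 mm. Bystander.
Not all that is in view belongs to the job. Leave any turquoise look-alike of the screw_b alone. What is shaped like the screw_a but purple is not meant.

How it is judged:
By the outcome, as a careful person would: the job done as asked, in the order asked, and still so for the second after the job is handed in, with the robot touching nothing.
It also fails if it takes over 72 s, if anything falls off the work surface, if the arm or the gripper's body presses on something with over 40 N, if the wrist force passes 120 N, or if a joint passes its speed limit or range.

## Working session

There is one attempt and no reset: what is moved stays moved. The work goes in short steps, Python scripts to look and compute and a tool call to move; the robot and the scene stay as the last step left them, time stands still between calls to the robot, and variables do not carry over. Pictures are saved under pics/ and viewed, at most 10 in all, crops included, and the job is handed in when it is done.

Besides the shell and the picture viewer there is one more tool, called after "Request:" by a JSON object that holds its "method" and its "body", one argument or row to a line. play_rows: Moves the arm, as the interface text tells. Its arguments: {"type":"object","properties":{"deltas":{"type":"array","items":{"type":"number"}},"claw":{"type":"number"},"grip_force":{"type":"number"}},"required":["deltas"]}

```bash
ls; mkdir -p pics
python3 - <<'E'
from cell import env
import cv2,numpy as np
for n in("top","side"):
    p,d=env.snapshot(n); cv2.imwrite(f"pics/{n}0.png",p[:,:,::-1]); np.save(f"pics/{n}0.npy",d)
    c=env.camera_params(n); print(n,c)
    for q in ["screw_a_head","nut_1","gauge_block","screw_rack","blue_bin"]:
        print(q,[(round(r["conf"],2),np.round(r["xy"],1).tolist()) for r in env.mark_of(q,n)])
print(env.observe(), env.grip_point_offset)
E
```

```text
pics
top {'fx': 433.9752946196549, 'fy': 433.9752946196549, 'cx': 320.2309326269773, 'cy': 198.65412581937971, 'rvec': array([ 2.16717755, -2.11126065,  0.16587182]), 'tvec': array([ -55.71730547,  533.30022076, 1182.43853962])}
screw_a_head [(0.64, [405.3, 222.2]), (0.48, [409.8, 257.9])]
nut_1 [(0.82, [299.9, 198.1]), (0.8, [329.2, 188.2])]
gauge_block [(0.94, [311.8, 202.0])]
screw_rack [(0.65, [403.9, 208.2])]
blue_bin [(0.8, [224.7, 209.9])]
side {'fx': 363.82488540021615, 'fy': 363.82488540021615, 'cx': 321.1435905989325, 'cy': 197.49056344465887, 'rvec': array([ 2.0167588 , -0.31523881,  0.21533524]), 'tvec': array([-541.19533352,  105.4583796 ,  816.96470531])}
screw_a_head [(0.73, [319.2, 255.6]), (0.55, [271.5, 271.8])]
nut_1 [(0.67, [310.0, 191.6])]
gauge_block [(0.96, [312.8, 216.2])]
screw_rack [(0.72, [341.8, 276.9])]
blue_bin [(0.95, [281.2, 181.2])]
{'time_s': 0.6, 'joints': array([-8.18527285e+01,  1.79432158e+01,  2.64296951e+00,  7.46900583e+01,
       -1.85459542e-03,  8.20008581e+01]), 'joint_velocities': array([-0.01859877,  0.00266768,  0.00982799, -0.13577948, -0.00279289,
        0.00137868]), 'tau': array([-3.89350889e-04, -4.80147994e+01,  2.98665619e+01,  1.45467152e-04,
       -2.62770976e-05, -6.61537918e-07]), 'tool_pos': array([ 159.88687316, -552.3847732 ,  231.3529802 ]), 'orientation': array([1.79990657e+02, 3.18574260e-03, 1.61464130e+01]), 'wrist_force': array([ 0.30658403, -0.74883976,  0.54935247]), 'wrist_torque': array([-0.00940155, -0.06740034,  0.01391658]), 'grasp_force': 0.0, 'opening': 85.40840356737588} -18.700000000000003
```

View pics/top0.png

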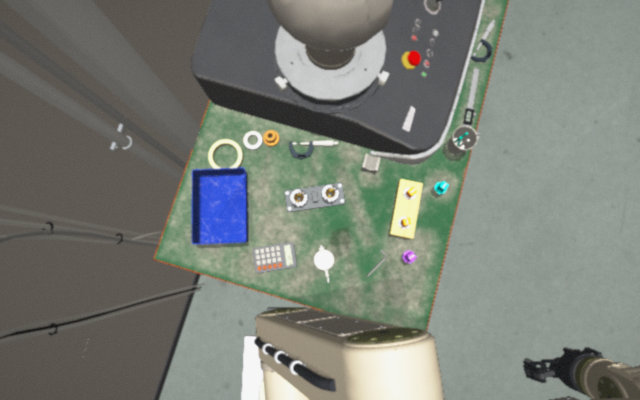

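View pics/side0.png

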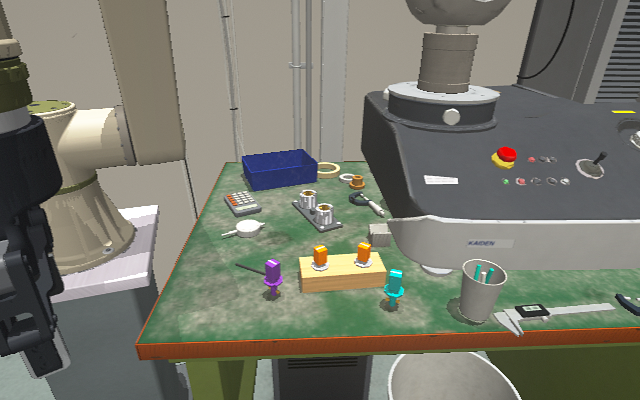

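The top view shows the rack with orange screws near (411,193) and (406,222), the gauge nuts near (299,198) and (330,190), and the bin near (220,207). The purple look-alike is at (409,257) and the turquoise one at (440,188). The side view shows the same layout.

```bash
cat > h.py <<'E'
from cell import env
import cv2,numpy as np
def cam(n):
    c=env.camera_params(n); R=cv2.Rodrigues(c["rvec"])[0]
    return c,R,np.asarray(c["tvec"]).ravel()
def ray(n,uv,z):
    c,R,t=cam(n); d=R.T@np.array([(uv[0]-c["cx"])/c["fx"],(uv[1]-c["cy"])/c["fy"],1]); o=-R.T@t
    return o+d*(z-o[2])/d[2]
def proj(n,P):
    c,R,t=cam(n); q=R@np.asarray(P,float)+t
    return np.array([c["cx"]+c["fx"]*q[0]/q[2],c["cy"]+c["fy"]*q[1]/q[2]])
def cloud(n,d):
    c,R,t=cam(n); v,u=np.mgrid[:400,:640]
    P=np.stack([(u-c["cx"])/c["fx"]*d,(v-c["cy"])/c["fy"]*d,d],-1)
    return (P-t)@R
E
python3 - <<'E'
from h import *
np.set_printoptions(precision=1,suppress=True)
for n in("top","side"):
    im=cv2.imread(f"pics/{n}0.png"); d=np.load(f"pics/{n}0.npy"); W=cloud(n,d)
    h=cv2.cvtColor(im,cv2.COLOR_BGR2HSV)
    m=cv2.inRange(h,(8,150,130),(20,255,255))
    k,l,s,c=cv2.connectedComponentsWithStats(m)
    for i in range(1,k):
        if s[i,4]>15:
            P=W[l==i]; print(n,"orange",s[i],c[i],np.median(P,0),P[:,2].max(), "ray57",ray(n,c[i],57),"ray73",ray(n,c[i],73))
    # rack top & nut tops from depth
    for nm,lo,hi,box in(("rack",30,42,None),("nut",40,48,None)):
        m=((W[...,2]>lo)&(W[...,2]<hi)&(d>0)).astype(np.uint8)
        k,l,s,c=cv2.connectedComponentsWithStats(m)
        for i in range(1,k):
            if s[i,4]>25:
                P=W[l==i]; r=cv2.minAreaRect(P[:,:2].astype(np.float32)); print(n,nm,s[i],P.mean(0),r)
for q in[(299.9,198.1),(329.2,188.2)]: print("nut top",ray("top",q,44))
print("nut side",ray("side",(310,191.6),44), "block",ray("top",(311.8,202),0),ray("side",(312.8,216.2),0),"bin",ray("top",(224.7,209.9),0),ray("side",(281.2,181.2),0))
im=cv2.imread("pics/top0.png"); s=cv2.imread("pics/side0.png")
f=lambda a,k:cv2.resize(a,None,fx=k,fy=k,interpolation=cv2.INTER_CUBIC)
a=f(im[172:222,280:350],5); b=f(im[172:242,380:450],5); c=f(s[180:235,290:350],5);e=f(s[235:300,290:395],4)
o=np.zeros((600,800,3),np.uint8)
for x,y,g in((0,0,a),(360,0,b),(0,260,c),(310,355,e[:245])):
    g=g[:600-y,:800-x]; o[y:y+g.shape[0],x:x+g.shape[1]]=g
cv2.imwrite("pics/crop0.png",o)
E
```

```text
top orange [407  52   8  15  25] [409.2  59.8] [ 863.5 -257.   218.8] 228.75199056667816 ray57 [ 951.2 -292.    57. ] ray73 [ 943.1 -288.7   73. ]
top orange [264 131  15  15 143] [270.6 138. ] [713.2 108.4  23.7] 36.095602430223295 ray57 [703.2 104.1  57. ] ray73 [698.4 102.1  73. ]
top rack [184  76  11  32  52] [846.  352.7  36.3] ((844.934814453125, 352.68328857421875), (4.578451156616211, 96.03892517089844), 74.57386779785156)
top rack [185 128  12  19  39] [702.3 336.1  35.9] ((705.0079956054688, 334.80078125), (10.862601280212402, 62.06694793701172), 65.37013244628906)
top rack [265 130  11  11  52] [719.7 109.3  32.6] ((719.3528442382812, 110.26261138916016), (29.452098846435547, 26.765945434570312), 45.94256591796875)
top rack [363 153   7  15  53] [ 650.9 -169.5   34.7] ((650.7617797851562, -169.6627960205078), (11.210262298583984, 41.60154342651367), 77.2868423461914)
top rack [373 157   8  14  56] [ 642.1 -201.4   33.8] ((642.3673706054688, -200.71031188964844), (13.43009090423584, 40.46040344238281), 77.77481842041016)
top rack [137 170  25  63 129] [516.2 441.1  36. ] (
[... 7922 characters left out ...]
3.430291175842285, 59.74789047241211), 77.48039245605469)
side nut [537 268  72   2 107] [ 928.3 -440.9   46. ] ((924.9404907226562, -439.7668762207031), (3.0641555786132812, 138.50489807128906), 73.61199951171875)
side nut [388 287  12   5  26] [ 572.2 -389.1   44.3] ((572.5289916992188, -389.6903991699219), (5.281911849975586, 18.982704162597656), 60.554351806640625)
side nut [461 287  36  19 134] [ 694.5 -455.2   44. ] ((696.7640380859375, -450.62060546875), (24.547435760498047, 57.48322677612305), 37.96219253540039)
nut top [534.3  15.5  44. ]
nut top [564.8 -66.3  44. ]
nut side [547.1  28.   44. ] block [530.6 -17.3   0. ] [537.9 -28.1   0. ] bin [500.8 235.1   0. ] [508.4 213.8   0. ]
```

View pics/crop0.png

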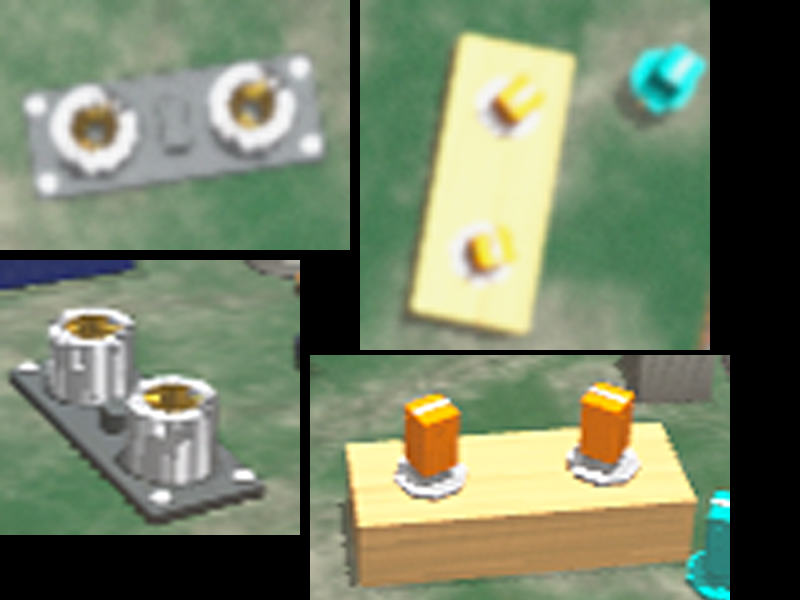

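The crops show the slot marks on the nuts roughly along the block's x axis. Both white lines on the heads run from low left to high right in the side view. Next I measure the line directions and plan the first approach.

```bash
cat >> h.py <<'E'
def plan(xyz,yaw,lin=50.,ang=9.):
    """rows from measured pose to straight-down target"""
    from scipy.spatial.transform import Rotation as Ro
    o=env.observe(); p=np.array(o["tool_pos"]); R0=Ro.from_euler("xyz",o["orientation"],degrees=True)
    R1=Ro.from_euler("xyz",[180,0,yaw],degrees=True)
    w=(R0.inv()*R1).as_rotvec(); D=np.asarray(xyz)-p
    n=max(1,int(np.ceil(max(np.linalg.norm(D)/lin,np.linalg.norm(w)*57.3/ang))))
    out=[]
    for i in range(n):
        R=R0*Ro.from_rotvec(w*i/n)
        out.append([round(v,1) for v in R.inv().apply(D/n)]+[round(v,3) for v in w/n])
    for i in range(0,n,5): print("ROWS",sum(out[i:i+5],[]))
def st():
    o=env.observe(); np.set_printoptions(precision=2,suppress=True)
    print(round(o["time_s"],2),o["tool_pos"],o["orientation"],"F",o["wrist_force"],"T",o["wrist_torque"],"op",round(o["opening"],1),"g",round(o["grasp_force"],1),"j1,6",o["joints"][[0,5]])
E
python3 - <<'E'
from h import *
np.set_printoptions(precision=1,suppress=True)
S=[(557.8,-293.5),(474.5,-278.2)]
for n in("top","side"):
    im=cv2.imread(f"pics/{n}0.png").astype(float)
    for s in S:
        P=[]
        m=[];
        # rectify head's top plane z=73 at 0.25 mm, 40mm square
        g=np.arange(-25,25,.5); U=np.array([[proj(n,(s[0]+x,s[1]+y,73)) for x in g] for y in g[::-1]],np.float32)
        r=cv2.remap(im.astype(np.uint8),U[...,0],U[...,1],cv2.INTER_CUBIC)
        cv2.imwrite(f"pics/rect_{n}_{int(s[0])}.png",cv2.resize(r,(390,290)))
a=[np.hstack([cv2.imread(f"pics/rect_{n}_{k}.png") for k in(557,474)]) for n in("top","side")]
cv2.imwrite("pics/rect.png",np.vstack(a))
S=[((315,249.5),(325,246.2)),((359.5,245),(370,243))]
for a,b in S:
    A,B=ray("side",a,73),ray("side",b,73);print(A,B,np.degrees(np.arctan2(*(B-A)[1::-1])))
plan((557.8,-293.5,120),16)
E
```

```text
Traceback (most recent call last):
  File "h.py", line 10, in proj
    c,R,t=cam(n); q=R@np.asarray(P,float)+t
          ~~~^^^
  File "h.py", line 4, in cam
    c=env.camera_params(n); R=cv2.Rodrigues(c["rvec"])[0]
ValueError: time passes only in moves, steps and waits
```

Camera parameter calls seem to be rate-limited, so I'll cache them.

```bash
sed -i 's/^def cam/from functools import lru_cache\n@lru_cache(None)\ndef cam/' h.py
python3 - <<'E'
from h import *
np.set_printoptions(precision=1,suppress=True)
S=[(557.8,-293.5),(474.5,-278.2)]
rows=[]
for n in("top","side"):
    im=cv2.imread(f"pics/{n}0.png"); q=[]
    for s in S:
        g=np.arange(-25,25,.5); U=np.array([[proj(n,(s[0]+x,s[1]+y,73)) for x in g] for y in g[::-1]],np.float32)
        r=cv2.remap(im,U[...,0],U[...,1],cv2.INTER_CUBIC)
        q.append(cv2.resize(r,(290,290)))
    rows.append(np.hstack(q))
cv2.imwrite("pics/rect.png",np.vstack(rows))
S=[((315,249.5),(325,246.2)),((359.5,245),(370,243))]
for a,b in S:
    A,B=ray("side",a,73),ray("side",b,73);print(A,B,np.degrees(np.arctan2(*(B-A)[1::-1])))
plan((557.8,-293.5,120),16)
E
```

```text
[ 466.2 -274.    73. ] [ 487.7 -269.1   73. ] 12.68426906676113
[ 552.7 -284.8   73. ] [ 575.1 -284.4   73. ] 0.9061058285180521
ROWS [np.float64(45.4), np.float64(-13.8), np.float64(11.1), np.float64(0.0), np.float64(0.0), np.float64(0.0), np.float64(45.4), np.float64(-13.8), np.float64(11.1), np.float64(0.0), np.float64(0.0), np.float64(0.0), np.float64(45.4), np.float64(-13.8), np.float64(11.1), np.float64(0.0), np.float64(0.0), np.float64(0.0), np.float64(45.4), np.float64(-13.8), np.float64(11.1), np.float64(0.0), np.float64(0.0), np.float64(0.0), np.float64(45.4), np.float64(-13.8), np.float64(11.1), np.float64(0.0), np.float64(0.0), np.float64(0.0)]
ROWS [np.float64(45.4), np.float64(-13.9), np.float64(11.1), np.float64(0.0), np.float64(0.0), np.float64(0.0), np.float64(45.4), np.float64(-13.9), np.float64(11.1), np.float64(0.0), np.float64(0.0), np.float64(0.0), np.float64(45.4), np.float64(-13.9), np.float64(11.1), np.float64(0.0), np.float64(0.0), np.float64(0.0), np.float64(45.4), np.float64(-13.9), np.float64(11.1), np.float64(0.0), np.float64(0.0), np.float64(0.0), np.float64(45.4), np.float64(-13.9), np.float64(11.1), np.float64(0.0), np.float64(0.0), np.float64(0.0)]
```

View pics/rect.png

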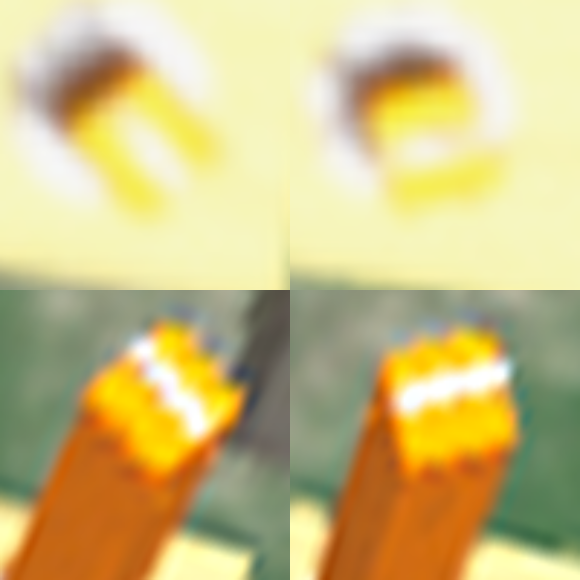

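The rectified tiles show the far screw's line at about -53° and the near screw's at about +13° in world yaw. I'll check the head-top height by depth.

```bash
sed -i 's/round(v,1) for v/round(float(v),1) for v/; s/round(v,3) for v/round(float(v),3) for v/' h.py
python3 - <<'E'
from h import *
np.set_printoptions(precision=1,suppress=True)
T=np.array
for s,ot,os in(((557.8,-293.5),(-.5,.3),(3.4,6.4)),((474.5,-278.2),(-.3,.9),(2.6,6.0))):
    for n,o in(("top",ot),("side",os)):
        d=np.load(f"pics/{n}0.npy"); W=cloud(n,d)
        u=proj(n,(s[0]+o[0],s[1]+o[1],73)); i,j=int(round(u[1])),int(round(u[0]))
        print(n,u,W[i-1:i+2,j-1:j+2].reshape(-1,3)[:, :])
# triangulate
for s,ot,os in(((557.8,-293.5),(-.5,.3),(3.4,6.4)),((474.5,-278.2),(-.3,.9),(2.6,6.0))):
    A=T([ray("top",proj("top",(s[0]+ot[0],s[1]+ot[1],73)),z) for z in range(66,84)]);B=T([ray("side",proj("side",(s[0]+os[0],s[1]+os[1],73)),z) for z in range(66,84)])
    e=np.linalg.norm((A-B)[:,:2],axis=1);k=e.argmin();print("tri",A[k],B[k],e[k])
plan((557.8,-293.5,130),37)
E
```

```text
top [411.7 191.1] [[ 559.6 -290.5   77.3]
 [ 559.9 -293.5   75.9]
 [ 559.9 -296.2   76.3]
 [ 556.7 -290.4   77.9]
 [ 557.1 -293.6   75.7]
 [ 557.1 -296.2   76.2]
 [ 554.  -290.5   77.2]
 [ 553.4 -292.5   80.7]
 [ 553.9 -295.7   78.4]]
side [364.  244.9] [[ 556.8 -291.3   78.7]
 [ 559.3 -290.4   77.6]
 [ 560.6 -292.1   78.5]
 [ 555.9 -293.3   77.9]
 [ 557.  -295.3   79. ]
 [ 559.3 -294.9   78.3]
 [ 553.3 -298.8   79.7]
 [ 555.7 -298.1   78.7]
 [ 557.3 -299.2   79.1]]
top [406. 221.] [[ 476.6 -274.2   74.5]
 [ 476.4 -276.4   77.3]
 [ 476.1 -278.4   80.8]
 [ 473.4 -273.3   79. ]
 [ 473.8 -276.7   75.8]
 [ 473.2 -278.2   81.8]
 [ 471.2 -274.4   73.7]
 [ 470.9 -276.4   77.2]
 [ 471.1 -279.2   76.5]]
side [320.2 248. ] [[ 473.3 -276.3   78.7]
 [ 475.3 -276.2   78.3]
 [ 476.7 -277.9   79.1]
 [ 472.  -280.2   79.3]
 [ 474.5 -278.6   77.8]
 [ 475.9 -280.4   78.7]
 [ 471.7 -281.1   77.7]
 [ 473.1 -282.9   78.7]
 [ 474.7 -284.    79. ]]
tri [ 556.6 -292.4   77. ] [ 558.5 -292.5   77. ] 1.9072010356643359
tri [ 473.9 -276.7   76. ] [ 475.7 -276.3   76. ] 1.8683263357190656
ROWS [45.4, -13.8, 10.1, 0.0, 0.0, -0.036, 45.9, -12.1, 10.1, 0.0, 0.0, -0.036, 46.3, -10.5, 10.1, 0.0, 0.0, -0.036, 46.7, -8.8, 10.1, 0.0, 0.0, -0.036, 46.9, -7.1, 10.1, 0.0, 0.0, -0.036]
ROWS [47.2, -5.4, 10.1, 0.0, 0.0, -0.036, 47.3, -3.6, 10.1, 0.0, 0.0, -0.036, 47.4, -1.9, 10.1, 0.0, 0.0, -0.036, 47.5, -0.2, 10.1, 0.0, 0.0, -0.036, 47.4, 1.5, 10.1, 0.0, 0.0, -0.036]
```

Request:
{"method": "play_rows", "body": {
  "deltas": [45.4,-13.8,10,0,0,-0.036,45.9,-12.1,10,0,0,-0.036,46.3,-10.5,10,0,0,-0.036,46.7,-8.8,10,0,0,-0.036,46.9,-7.1,10,0,0,-0.036],
  "claw": 60,
  "grip_force": 40
}}

```text
time_s: 1.23
tool_pos: [360.1, -422.2, 181.2]
orientation: [180.0, -0.0, 26.5]
wrist_force: [-0.0, -0.8, -0.8]
opening: 51.0
grasp_force: 0.0
```

Request:
{"method": "play_rows", "body": {
  "deltas": [47.2,-5.4,10,0,0,-0.036,47.3,-3.6,10,0,0,-0.036,47.4,-1.9,10,0,0,-0.036,47.5,-0.2,10,0,0,-0.036,47.4,1.5,10,0,0,-0.036]
}}

```text
time_s: 1.85
tool_pos: [559.5, -293.3, 131.1]
orientation: [180.0, 0.0, 36.8]
wrist_force: [0.5, -0.1, -0.4]
opening: 51.2
grasp_force: 0.0
```

Run:
```python
from h import *
st(); plan((557.5,-292.8,46),37,lin=30)
```

```text
1.85 [ 559.5  -293.25  131.13] [179.97   0.    36.84] F [ 0.54 -0.05 -0.35] T [ 0.02 -0.04 -0.03] op 51.2 g 0.0 j1,6 [-34.93 108.23]
ROWS [-0.4, -0.5, 28.4, 0.0, 0.0, -0.001, -0.4, -0.5, 28.4, 0.0, 0.0, -0.001, -0.4, -0.5, 28.4, 0.0, 0.0, -0.001]
```

Request:
{"method": "play_rows", "body": {
  "deltas": [-0.4,-0.5,28.4,0,0,0,-0.4,-0.5,28.4,0,0,0,-0.4,-0.5,28.4,0,0,0,0,0,0,0,0,0]
}}

```text
time_s: 2.35
tool_pos: [554.5, -292.3, 43.7]
orientation: [-179.7, 0.1, 36.8]
wrist_force: [-0.1, -1.2, 0.7]
opening: 51.2
grasp_force: 0.0
```

Request:
{"method": "play_rows", "body": {
  "deltas": [0,0,0,0,0,0,0,0,0,0,0,0,0,0,0,0,0,0,0,0,0,0,0,0],
  "claw": 0
}}

```text
time_s: 2.85
tool_pos: [557.4, -294.5, 47.9]
orientation: [179.8, -0.1, 36.8]
wrist_force: [-0.4, 0.3, 6.1]
opening: 19.8
grasp_force: 39.8
```

Run:
```python
from h import *
st()
```

```text
2.85 [ 557.37 -294.49   47.89] [179.81  -0.05  36.77] F [-0.35  0.29  6.15] T [ 0.03  0.06 -0.02] op 19.8 g 39.8 j1,6 [-35.14 108.09]
```

Request:
{"method": "play_rows", "body": {
  "deltas": [0,0,-15,0,0,0,0,0,-30,0,0,0,0,0,-35,0,0,0,0,0,-25,0,0,0,0,0,0,0,0,0]
}}

```text
time_s: 3.48
tool_pos: [557.6, -294.5, 154.1]
orientation: [179.7, -0.1, 36.8]
wrist_force: [1.0, 0.2, -0.8]
opening: 19.1
grasp_force: 39.5
```

Run:
```python
from h import *
st(); plan((538.5,18.8,150),99.7,lin=40)
```

```text
3.48 [ 557.62 -294.54  154.1 ] [179.72  -0.09  36.77] F [ 1.05  0.19 -0.8 ] T [-0.03 -0.01 -0.03] op 19.1 g 39.5 j1,6 [-35.13 108.1 ]
ROWS [21.5, -32.8, 0.4, 0.001, 0.0, -0.137, 25.8, -29.6, 0.4, 0.001, 0.0, -0.137, 29.6, -25.7, 0.4, 0.001, 0.0, -0.137, 32.9, -21.4, 0.5, 0.001, 0.0, -0.137, 35.5, -16.7, 0.5, 0.001, 0.0, -0.137]
ROWS [37.4, -11.7, 0.5, 0.001, 0.0, -0.137, 38.7, -6.5, 0.5, 0.001, 0.0, -0.137, 39.2, -1.1, 0.5, 0.001, 0.0, -0.137]
```

Request:
{"method": "play_rows", "body": {
  "deltas": [21.5,-32.8,0.4,0,0,-0.137,25.8,-29.6,0.4,0,0,-0.137,29.6,-25.7,0.4,0,0,-0.137,32.9,-21.4,0.5,0,0,-0.137,35.5,-16.7,0.5,0,0,-0.137]
}}

```text
time_s: 4.1
tool_pos: [543.4, -96.3, 147.4]
orientation: [-179.9, -0.0, 76.3]
wrist_force: [0.9, 1.5, -0.9]
opening: 19.2
grasp_force: 39.5
```

Request:
{"method": "play_rows", "body": {
  "deltas": [37.4,-11.7,0.5,0,0,-0.137,38.7,-6.5,0.5,0,0,-0.137,39.2,-1.1,0.5,0,0,-0.137,0,0,20,0,0,0,0,0,20,0,0,0]
}}

```text
time_s: 4.72
tool_pos: [536.7, 20.6, 105.8]
orientation: [-179.9, -0.0, 99.7]
wrist_force: [-0.1, 0.1, -1.1]
opening: 19.7
grasp_force: 39.5
```

Request:
{"method": "play_rows", "body": {
  "deltas": [0,0,0,0,0,0,0,0,0,0,0,0]
}}

```text
time_s: 4.97
tool_pos: [537.4, 19.5, 107.3]
orientation: [-180.0, -0.0, 99.6]
wrist_force: [0.4, -0.4, -0.2]
opening: 19.4
grasp_force: 39.5
```

Run:
```python
from h import *
st()
o=env.observe()
p,d=env.snapshot("side"); cv2.imwrite("pics/s1.png",p[:,:,::-1]); t,dt=env.snapshot("top")
f=lambda a:cv2.resize(a,None,fx=6,fy=6,interpolation=cv2.INTER_CUBIC)
a=f(p[135:235,280:345,::-1]);b=f(t[160:235,275:340,::-1])
o=np.zeros((600,800,3),np.uint8);o[:600,:390]=a;o[:450,400:790]=b;cv2.imwrite("pics/s1c.png",o)
```

```text
4.97 [537.36  19.52 107.3 ] [-179.96   -0.01   99.56] F [ 0.38 -0.37 -0.2 ] T [0.04 0.01 0.03] op 19.4 g 39.5 j1,6 [-6.47 73.97]
```

View pics/s1c.png

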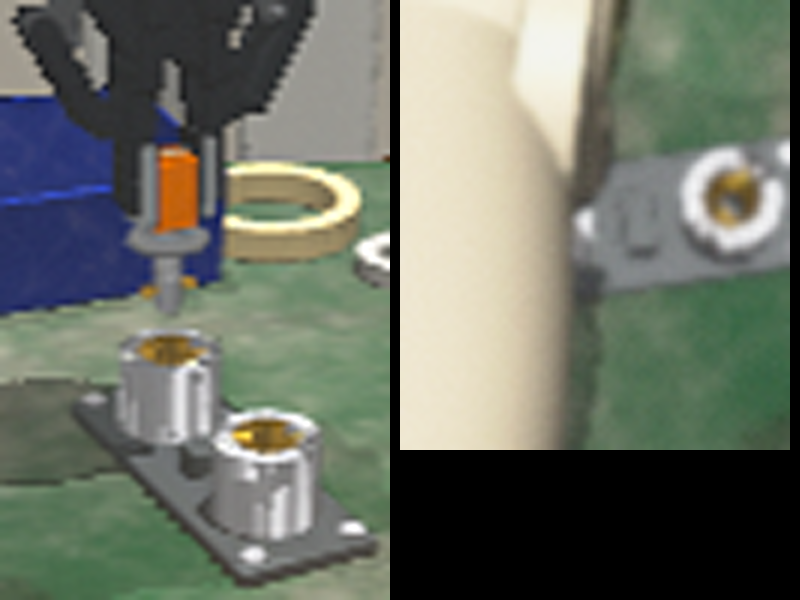

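The side crop shows the screw upright over the +y nut. The foot is at about column 168 in line with the bore, and the brass starts lie along the slots.

Request:
{"method": "play_rows", "body": {
  "deltas": [-0.6,1,10,0,0,0,0,0,9,0,0,0,0,0,6,0,0,0,0,0,0,0,0,0]
}}

```text
time_s: 5.58
tool_pos: [538.0, 19.2, 81.5]
orientation: [-179.9, -0.0, 99.6]
wrist_force: [0.4, 0.8, -0.1]
opening: 19.5
grasp_force: 39.5
```

Request:
{"method": "play_rows", "body": {
  "deltas": [0,0,4,0,0,0,0,0,0,0,0,0]
}}

```text
time_s: 5.82
tool_pos: [538.6, 19.2, 78.2]
orientation: [-180.0, 0.0, 99.6]
wrist_force: [0.3, 0.1, -0.5]
opening: 19.4
grasp_force: 39.5
```

Request:
{"method": "play_rows", "body": {
  "deltas": [0,0,3,0,0,0,0,0,0,0,0,0]
}}

```text
time_s: 6.08
tool_pos: [538.5, 19.2, 75.2]
orientation: [-180.0, 0.0, 99.6]
wrist_force: [-0.2, -0.2, -0.7]
opening: 19.2
grasp_force: 39.5
```

Run:
```python
from h import *
st()
```

```text
6.08 [538.53  19.21  75.21] [-179.99    0.     99.57] F [-0.15 -0.22 -0.69] T [-0.03 -0.05  0.02] op 19.2 g 39.5 j1,6 [-6.49 73.94]
```

Request:
{"method": "play_rows", "body": {
  "deltas": [0,0,3,0,0,0,0,0,0,0,0,0]
}}

```text
time_s: 6.32
tool_pos: [538.4, 19.2, 72.1]
orientation: [-180.0, -0.0, 99.6]
wrist_force: [-0.6, 0.1, -0.5]
opening: 19.5
grasp_force: 39.5
```

Request:
{"method": "play_rows", "body": {
  "deltas": [0,0,3,0,0,0,0,0,0,0,0,0]
}}

```text
time_s: 6.58
tool_pos: [538.4, 19.2, 69.1]
orientation: [-180.0, -0.0, 99.6]
wrist_force: [-0.5, -0.4, -1.1]
opening: 19.1
grasp_force: 39.5
```

Request:
{"method": "play_rows", "body": {
  "deltas": [0,0,2,0,0,0,0,0,0,0,0,0]
}}

```text
time_s: 6.82
tool_pos: [538.5, 19.2, 67.2]
orientation: [-180.0, 0.0, 99.6]
wrist_force: [0.5, -0.1, -0.8]
opening: 19.3
grasp_force: 39.5
```

Run:
```python
from h import *
st()
```

```text
6.83 [538.52  19.18  67.2 ] [-179.98    0.     99.57] F [ 0.5  -0.07 -0.8 ] T [-0.01  0.   -0.01] op 19.3 g 39.5 j1,6 [-6.49 73.94]
```

Request:
{"method": "play_rows", "body": {
  "deltas": [0,0,1,0,0,0,0,0,0,0,0,0]
}}

```text
time_s: 7.08
tool_pos: [538.6, 19.2, 66.3]
orientation: [-180.0, 0.0, 99.6]
wrist_force: [-1.4, -0.6, -1.3]
opening: 19.4
grasp_force: 39.5
```

Request:
{"method": "play_rows", "body": {
  "deltas": [0,0,1,0,0,0,0,0,0,0,0,0]
}}

```text
time_s: 7.32
tool_pos: [538.6, 19.2, 65.3]
orientation: [-180.0, 0.0, 99.6]
wrist_force: [0.0, 0.6, -0.7]
opening: 19.5
grasp_force: 39.5
```

Request:
{"method": "play_rows", "body": {
  "deltas": [0,0,1,0,0,0,0,0,0,0,0,0]
}}

```text
time_s: 7.58
tool_pos: [538.6, 19.2, 64.3]
orientation: [-180.0, 0.0, 99.6]
wrist_force: [0.3, 0.3, -0.1]
opening: 19.7
grasp_force: 39.5
```

Request:
{"method": "play_rows", "body": {
  "deltas": [0,0,1,0,0,0,0,0,0,0,0,0]
}}

```text
time_s: 7.82
tool_pos: [538.8, 19.2, 63.8]
orientation: [180.0, 0.0, 99.6]
wrist_force: [-0.9, 0.7, 3.3]
opening: 19.5
grasp_force: 40.1
```

Request:
{"method": "play_rows", "body": {
  "deltas": [0,0,0.5,0,0,0,0,0,0,0,0,0]
}}

```text
time_s: 8.07
tool_pos: [538.8, 19.2, 63.7]
orientation: [180.0, 0.0, 99.6]
wrist_force: [-2.0, 0.0, 7.2]
opening: 19.8
grasp_force: 40.6
```

Run:
```python
from h import *
st()
```

```text
8.07 [538.81  19.19  63.71] [179.96   0.02  99.57] F [-2.05  0.04  7.21] T [0.09 0.62 0.  ] op 19.8 g 40.6 j1,6 [-6.49 73.94]
```

Request:
{"method": "play_rows", "body": {
  "deltas": [0,0,-0.7,0,0,0,0,0,0,0,0,0,0,0,0,0,0,0],
  "claw": 60
}}

```text
time_s: 8.45
tool_pos: [538.6, 19.2, 63.4]
orientation: [-180.0, 0.0, 99.6]
wrist_force: [-0.7, -0.2, -0.7]
opening: 51.5
grasp_force: 0.0
```

Request:
{"method": "play_rows", "body": {
  "deltas": [0,0,-25,0,0,0,0,0,-40,0,0,0,0,0,-20,0,0,0]
}}

```text
time_s: 8.82
tool_pos: [539.6, 19.1, 150.5]
orientation: [179.9, 0.0, 99.6]
wrist_force: [0.1, 0.1, -0.6]
opening: 51.3
grasp_force: 0.0
```

Run:
```python
from h import *
st(); plan((474.8,-276.8,130),13,lin=45)
```

```text
8.82 [539.58  19.09 150.5 ] [179.87   0.04  99.57] F [ 0.15  0.1  -0.58] T [-0.02  0.02  0.08] op 51.3 g 0.0 j1,6 [-6.49 73.94]
ROWS [-28.1, -11.3, 2.0, 0.0, -0.0, 0.151, -29.5, -7.0, 2.0, 0.0, -0.0, 0.151, -30.2, -2.4, 2.1, 0.0, -0.0, 0.151, -30.2, 2.1, 2.1, 0.0, -0.0, 0.151, -29.5, 6.7, 2.1, 0.0, -0.0, 0.151]
ROWS [-28.2, 11.0, 2.1, 0.0, -0.0, 0.151, -26.2, 15.2, 2.1, 0.0, -0.0, 0.151, -23.6, 18.9, 2.1, 0.0, -0.0, 0.151, -20.5, 22.3, 2.1, 0.0, -0.0, 0.151, -16.9, 25.1, 2.1, 0.0, -0.0, 0.151]
```

Run:
```python
from h import *
plan((474.8,-276.8,125),103,lin=50)
p,d=env.snapshot("top"); cv2.imwrite("pics/t2.png",p[:,:,::-1])
```

```text
ROWS [-40.1, -16.2, 3.6, 0.0, 0.0, -0.009, -40.0, -16.5, 3.6, 0.0, 0.0, -0.009, -39.9, -16.8, 3.6, 0.0, 0.0, -0.009, -39.7, -17.2, 3.6, 0.0, 0.0, -0.009, -39.6, -17.5, 3.6, 0.0, 0.0, -0.009]
ROWS [-39.4, -17.9, 3.6, 0.0, 0.0, -0.009, -39.3, -18.2, 3.6, 0.0, 0.0, -0.009]
```

Request:
{"method": "play_rows", "body": {
  "deltas": [-40.1,-16.2,3.6,0,0,-0.009,-40,-16.5,3.6,0,0,-0.009,-39.9,-16.8,3.6,0,0,-0.009,-39.7,-17.2,3.6,0,0,-0.009,-39.6,-17.5,3.6,0,0,-0.009]
}}

```text
time_s: 9.5
tool_pos: [491.9, -193.4, 129.7]
orientation: [-180.0, -0.0, 102.2]
wrist_force: [0.8, -0.3, 0.6]
opening: 51.0
grasp_force: 0.0
```

Request:
{"method": "play_rows", "body": {
  "deltas": [-39.4,-17.9,3.6,0,0,-0.009,-39.3,-18.2,3.6,0,0,-0.009,0,0,0,0,0,0,0,0,0,0,0,0]
}}

```text
time_s: 10.0
tool_pos: [473.7, -276.3, 122.6]
orientation: [-180.0, -0.1, 103.1]
wrist_force: [0.5, 0.4, 0.9]
opening: 50.8
grasp_force: 0.0
```

Run:
```python
from h import *
st(); plan((474.8,-276.8,47.5),103,lin=30)
```

```text
10.0 [ 473.72 -276.32  122.64] [-179.96   -0.08  103.14] F [0.5  0.45 0.87] T [ 0.02 -0.02 -0.05] op 50.8 g 0.0 j1,6 [-38.65  38.2 ]
ROWS [-0.3, 0.3, 25.0, -0.0, -0.0, 0.001, -0.3, 0.3, 25.0, -0.0, -0.0, 0.001, -0.2, 0.3, 25.0, -0.0, -0.0, 0.001]
```

Request:
{"method": "play_rows", "body": {
  "deltas": [-0.3,0.2,25,0,0,0,-0.3,0.2,28,0,0,0,-0.2,0.2,22,0,0,0,0,0,0,0,0,0]
}}

```text
time_s: 10.5
tool_pos: [473.9, -275.0, 46.7]
orientation: [-179.9, -0.2, 103.3]
wrist_force: [-1.0, 0.7, 1.0]
opening: 51.0
grasp_force: 0.0
```

Request:
{"method": "play_rows", "body": {
  "deltas": [0,0,0,0,0,0,0,0,0,0,0,0,0,0,0,0,0,0,0,0,0,0,0,0],
  "claw": 0
}}

```text
time_s: 11.0
tool_pos: [475.8, -277.8, 49.7]
orientation: [179.9, 0.1, 103.2]
wrist_force: [0.3, 1.6, 6.6]
opening: 19.2
grasp_force: 39.9
```

Run:
```python
from h import *
st()
```

```text
11.0 [ 475.82 -277.77   49.74] [179.89   0.08 103.19] F [0.32 1.59 6.59] T [ 0.38  0.06 -0.01] op 19.2 g 39.9 j1,6 [-38.64  38.17]
```

Request:
{"method": "play_rows", "body": {
  "deltas": [0,0,-12,0,0,0,0,0,-30,0,0,0,0,0,-35,0,0,0,0,0,-25,0,0,0,0,0,0,0,0,0]
}}

```text
time_s: 11.62
tool_pos: [476.2, -278.7, 153.0]
orientation: [179.8, 0.2, 103.2]
wrist_force: [-0.2, 0.4, -1.6]
opening: 19.4
grasp_force: 39.1
```

Run:
```python
from h import *
st(); plan((553.9,-69.8,150),99.7,lin=45)
```

```text
11.62 [ 476.23 -278.67  153.03] [179.83   0.24 103.17] F [-0.24  0.42 -1.63] T [0.03 0.01 0.03] op 19.4 g 39.1 j1,6 [-38.66  38.17]
ROWS [37.1, 24.6, 0.5, 0.001, 0.001, 0.012, 37.4, 24.2, 0.5, 0.001, 0.001, 0.012, 37.7, 23.7, 0.6, 0.001, 0.001, 0.012, 38.0, 23.3, 0.6, 0.001, 0.001, 0.012, 38.3, 22.8, 0.6, 0.001, 0.001, 0.012]
```

Request:
{"method": "play_rows", "body": {
  "deltas": [37.1,24.6,0.5,0,0,0.012,37.4,24.2,0.5,0,0,0.012,37.7,23.7,0.6,0,0,0.012,38,23.3,0.6,0,0,0.012,38.3,22.8,0.6,0,0,0.012]
}}

```text
time_s: 12.25
tool_pos: [552.1, -67.3, 146.2]
orientation: [-179.9, -0.0, 99.7]
wrist_force: [-0.0, -0.3, -1.8]
opening: 19.0
grasp_force: 39.2
```

Request:
{"method": "play_rows", "body": {
  "deltas": [0,0,20,0,0,0,0,0,20,0,0,0,0,0,0,0,0,0,0,0,0,0,0,0]
}}

```text
time_s: 12.75
tool_pos: [552.4, -68.8, 107.5]
orientation: [-180.0, -0.0, 99.7]
wrist_force: [-0.3, 0.2, -0.2]
opening: 19.2
grasp_force: 39.3
```

Run:
```python
from h import *
st(); plan((553.9,-69.8,82),99.7,lin=10)
p,d=env.snapshot("side")
cv2.imwrite("pics/s2c.png",cv2.resize(p[130:235,270:355,::-1],None,fx=5.7,fy=5.7,interpolation=cv2.INTER_CUBIC))
```

```text
12.75 [552.36 -68.82 107.53] [-179.97   -0.01   99.72] F [-0.29  0.17 -0.22] T [ 0.02 -0.01 -0.02] op 19.2 g 39.3 j1,6 [-15.36  64.92]
ROWS [-0.4, 0.5, 8.5, -0.0, -0.0, 0.0, -0.4, 0.5, 8.5, -0.0, -0.0, 0.0, -0.4, 0.5, 8.5, -0.0, -0.0, 0.0]
```

View pics/s2c.png

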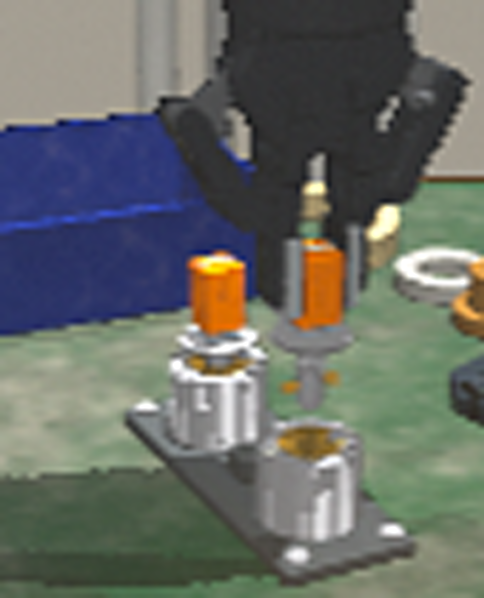

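The first screw stands in its nut with the flange clear of the face. The second hangs over the -y nut, with both the foot and the bore at about column 312.

Request:
{"method": "play_rows", "body": {
  "deltas": [-1.4,1.2,9,0,0,0,0,0,9,0,0,0,0,0,7,0,0,0,0,0,0,0,0,0]
}}

```text
time_s: 13.3
tool_pos: [553.2, -69.7, 81.6]
orientation: [-179.9, -0.0, 99.7]
wrist_force: [-0.7, 1.0, -1.1]
opening: 19.4
grasp_force: 39.3
```

Request:
{"method": "play_rows", "body": {
  "deltas": [0,0,4,0,0,0,0,0,0,0,0,0]
}}

```text
time_s: 13.55
tool_pos: [553.7, -69.7, 78.3]
orientation: [-180.0, -0.0, 99.7]
wrist_force: [-1.5, 0.8, -2.2]
opening: 19.5
grasp_force: 39.3
```

Request:
{"method": "play_rows", "body": {
  "deltas": [0,0,3,0,0,0,0,0,0,0,0,0]
}}

```text
time_s: 13.8
tool_pos: [553.8, -69.7, 75.4]
orientation: [-180.0, -0.0, 99.7]
wrist_force: [-0.1, 1.8, -0.7]
opening: 19.4
grasp_force: 39.2
```

Run:
```python
from h import *
st()
```

```text
13.8 [553.82 -69.7   75.38] [-179.99   -0.01   99.75] F [-0.12  1.79 -0.74] T [ 0.31  0.03 -0.03] op 19.4 g 39.2 j1,6 [-15.42  64.84]
```

Request:
{"method": "play_rows", "body": {
  "deltas": [0.6,0,2.5,0,0,0,0,0,0,0,0,0]
}}

```text
time_s: 14.05
tool_pos: [553.9, -69.5, 72.9]
orientation: [180.0, 0.0, 99.7]
wrist_force: [-1.4, 0.1, -0.8]
opening: 19.3
grasp_force: 39.2
```

Request:
{"method": "play_rows", "body": {
  "deltas": [0,0,2.5,0,0,0,0,0,0,0,0,0]
}}

```text
time_s: 14.3
tool_pos: [553.9, -69.4, 70.4]
orientation: [-180.0, 0.0, 99.7]
wrist_force: [-0.5, -0.5, 0.1]
opening: 19.4
grasp_force: 39.2
```

Request:
{"method": "play_rows", "body": {
  "deltas": [0,0,2,0,0,0,0,0,0,0,0,0]
}}

```text
time_s: 14.55
tool_pos: [553.8, -69.4, 68.4]
orientation: [-180.0, 0.0, 99.7]
wrist_force: [-0.2, -0.1, -1.3]
opening: 19.3
grasp_force: 39.2
```

Run:
```python
from h import *
st()
```

```text
14.55 [553.83 -69.36  68.44] [-179.99    0.01   99.73] F [-0.18 -0.11 -1.32] T [-0.02 -0.02  0.08] op 19.3 g 39.2 j1,6 [-15.37  64.89]
```

Request:
{"method": "play_rows", "body": {
  "deltas": [0,0,1,0,0,0,0,0,0,0,0,0]
}}

```text
time_s: 14.8
tool_pos: [553.8, -69.3, 67.5]
orientation: [-180.0, 0.0, 99.7]
wrist_force: [0.2, 0.2, -1.0]
opening: 19.5
grasp_force: 39.2
```

Request:
{"method": "play_rows", "body": {
  "deltas": [0,0,1,0,0,0,0,0,0,0,0,0]
}}

```text
time_s: 15.05
tool_pos: [553.8, -69.3, 66.5]
orientation: [-180.0, 0.0, 99.7]
wrist_force: [0.4, -0.5, -0.8]
opening: 19.6
grasp_force: 39.2
```

Request:
{"method": "play_rows", "body": {
  "deltas": [0,0,0.7,0,0,0,0,0,0,0,0,0]
}}

```text
time_s: 15.3
tool_pos: [553.8, -69.2, 65.8]
orientation: [-180.0, 0.0, 99.7]
wrist_force: [-0.5, 0.2, -0.9]
opening: 19.4
grasp_force: 39.2
```

Run:
```python
from h import *
st()
```

```text
15.3 [553.79 -69.24  65.82] [-179.99    0.     99.74] F [-0.52  0.18 -0.92] T [ 0.05  0.01 -0.04] op 19.4 g 39.2 j1,6 [-15.37  64.89]
```

Request:
{"method": "play_rows", "body": {
  "deltas": [0,0,0.8,0,0,0,0,0,0,0,0,0]
}}

```text
time_s: 15.55
tool_pos: [553.9, -69.3, 65.6]
orientation: [180.0, 0.0, 99.7]
wrist_force: [-2.4, 0.4, 4.3]
opening: 19.4
grasp_force: 40.0
```

Request:
{"method": "play_rows", "body": {
  "deltas": [0,0,0.8,0,0,0,0,0,0,0,0,0]
}}

```text
time_s: 15.8
tool_pos: [554.0, -69.3, 65.5]
orientation: [180.0, 0.0, 99.7]
wrist_force: [-3.5, 0.3, 8.7]
opening: 19.4
grasp_force: 40.8
```

Run:
```python
from h import *
st()
```

```text
15.8 [553.97 -69.31  65.48] [179.96   0.03  99.74] F [-3.54  0.33  8.66] T [0.17 0.78 0.03] op 19.4 g 40.8 j1,6 [-15.36  64.89]
```

Request:
{"method": "play_rows", "body": {
  "deltas": [0,0,-1.3,0,0,0,0,0,0,0,0,0,0,0,0,0,0,0],
  "claw": 60
}}

```text
time_s: 16.18
tool_pos: [553.8, -69.3, 65.3]
orientation: [-180.0, -0.0, 99.7]
wrist_force: [-1.1, 0.3, 0.3]
opening: 51.1
grasp_force: 0.0
```

Request:
{"method": "play_rows", "body": {
  "deltas": [0,0,-15,0,0,0,0,0,-15,0,0,-0.1745,0,0,0,0,0,-0.1745,0,0,0,0,0,-0.1745,0,0,0,0,0,-0.1745]
}}

```text
time_s: 16.8
tool_pos: [554.3, -69.4, 96.7]
orientation: [180.0, 0.1, 140.1]
wrist_force: [0.3, 0.2, 0.1]
opening: 51.2
grasp_force: 0.0
```

Request:
{"method": "play_rows", "body": {
  "deltas": [0,0,0,0,0,-0.1745,0,0,0,0,0,-0.1745,0,0,0,0,0,-0.1745,0,0,0,0,0,-0.1745,0,0,0,0,0,-0.1745]
}}

```text
time_s: 17.42
tool_pos: [554.2, -69.4, 96.6]
orientation: [-180.0, 0.1, -169.9]
wrist_force: [-0.4, -0.1, -0.0]
opening: 51.5
grasp_force: 0.0
```

Request:
{"method": "play_rows", "body": {
  "deltas": [0,0,0,0,0,0]
}}

```text
time_s: 17.55
tool_pos: [554.2, -69.4, 96.5]
orientation: [-180.0, 0.1, -170.4]
wrist_force: [0.3, 0.4, 0.3]
opening: 51.4
grasp_force: 0.0
```

Run:
```python
from h import *
st(); plan((554,-69.4,65),189.7,lin=15)
p,d=env.snapshot("side")
cv2.imwrite("pics/s3c.png",cv2.resize(p[130:235,270:355,::-1],None,fx=5.7,fy=5.7,interpolation=cv2.INTER_CUBIC))
```

```text
17.55 [554.23 -69.38  96.47] [-179.97    0.05 -170.38] F [0.33 0.4  0.3 ] T [-0.03 -0.   -0.05] op 51.4 g 0.0 j1,6 [-15.37 -24.98]
ROWS [0.1, 0.0, 10.5, -0.0, 0.0, -0.0, 0.1, 0.0, 10.5, -0.0, 0.0, -0.0, 0.1, 0.0, 10.5, -0.0, 0.0, -0.0]
```

View pics/s3c.png

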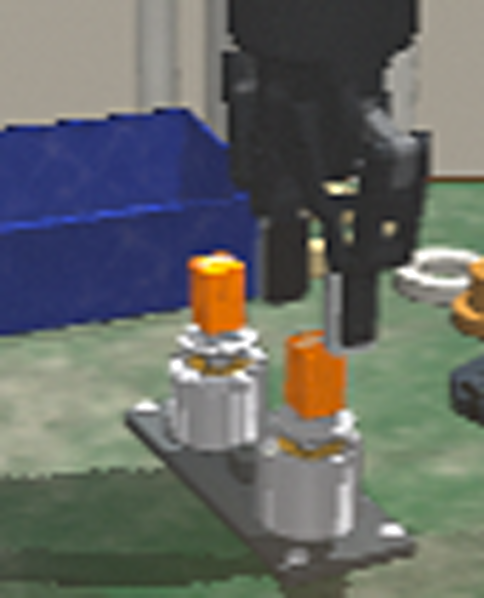

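Both screws stand in their nuts, let go. The open gripper is above the second one.

Request:
{"method": "play_rows", "body": {
  "deltas": [0,0,12,0,0,0,0,0,12,0,0,0,0,0,7,0,0,0,0,0,0,0,0,0]
}}

```text
time_s: 18.1
tool_pos: [553.0, -69.0, 63.4]
orientation: [180.0, -0.1, -170.3]
wrist_force: [0.8, 0.2, 0.4]
opening: 51.4
grasp_force: 0.0
```

Request:
{"method": "play_rows", "body": {
  "deltas": [0,0,0,0,0,0,0,0,0,0,0,0,0,0,0,0,0,0,0,0,0,0,0,0],
  "claw": 0
}}

```text
time_s: 18.6
tool_pos: [554.2, -69.4, 65.0]
orientation: [-180.0, 0.0, -170.3]
wrist_force: [0.0, 0.5, 2.0]
opening: 19.4
grasp_force: 40.9
```

Run:
```python
from h import *
st()
```

```text
18.6 [554.17 -69.36  65.02] [-179.97    0.05 -170.28] F [0.01 0.53 1.97] T [-0.03  0.04  0.03] op 19.4 g 40.9 j1,6 [-15.37 -25.09]
```

Aligned and gripped. Now turning, first 0.36 rad.

Request:
{"method": "play_rows", "body": {
  "deltas": [0,0,0.4,0,0,0.12,0,0,0.4,0,0,0.12,0,0,0.4,0,0,0.12,0,0,0,0,0,0]
}}

```text
time_s: 19.1
tool_pos: [554.5, -69.5, 64.2]
orientation: [-180.0, 0.1, 169.2]
wrist_force: [0.4, 0.1, 4.5]
opening: 19.4
grasp_force: 41.4
```

Run:
```python
from h import *
st()
```

```text
19.1 [554.49 -69.5   64.15] [-179.98    0.1   169.17] F [0.39 0.06 4.5 ] T [-0.06  0.06 -0.04] op 19.4 g 41.4 j1,6 [-15.37  -4.54]
```

Request:
{"method": "play_rows", "body": {
  "deltas": [0,0,0.2,0,0,0.06,0,0,0.1,0,0,0.04,0,0,0,0,0,0]
}}

```text
time_s: 19.48
tool_pos: [554.5, -69.6, 63.8]
orientation: [-180.0, 0.1, 163.5]
wrist_force: [0.3, -0.4, 5.3]
opening: 19.1
grasp_force: 41.5
```

Run:
```python
from h import *
st()
```

```text
19.48 [554.52 -69.63  63.84] [-179.98    0.1   163.49] F [ 0.33 -0.45  5.28] T [-0.08  0.12  0.03] op 19.1 g 41.5 j1,6 [-15.37   1.13]
```

Request:
{"method": "play_rows", "body": {
  "deltas": [0,0,0.2,0,0,0.05,0,0,0,0,0,0]
}}

```text
time_s: 19.73
tool_pos: [554.5, -69.6, 63.7]
orientation: [-180.0, 0.1, 160.6]
wrist_force: [-0.1, -0.6, 5.8]
opening: 19.3
grasp_force: 41.5
```

Run:
```python
from h import *
st()
```

```text
19.73 [554.54 -69.59  63.66] [-179.99    0.1   160.63] F [-0.07 -0.63  5.82] T [-0.09  0.07 -0.04] op 19.3 g 41.5 j1,6 [-15.37   4.  ]
```

Request:
{"method": "play_rows", "body": {
  "deltas": [0,0,0.1,0,0,0.05,0,0,0,0,0,0]
}}

```text
time_s: 19.98
tool_pos: [554.6, -69.5, 63.6]
orientation: [180.0, 0.1, 157.8]
wrist_force: [-1.0, -0.7, 5.0]
opening: 19.4
grasp_force: 41.5
```

```bash
python3 -c "
from h import *
st()"
```

```text
19.98 [554.58 -69.5   63.56] [180.     0.1  157.76] F [-0.96 -0.67  5.04] T [-0.01  0.06  0.02] op 19.4 g 41.5 j1,6 [-15.37   6.87]
```

Request:
{"method": "play_rows", "body": {
  "deltas": [0,0,0.1,0,0,0.04,0,0,0,0,0,0]
}}

```text
time_s: 20.23
tool_pos: [554.5, -69.6, 63.4]
orientation: [-180.0, 0.1, 155.5]
wrist_force: [-1.1, -0.5, 5.3]
opening: 19.5
grasp_force: 41.5
```

```bash
python3 -c "
from h import *
st()"
```

```text
20.23 [554.52 -69.58  63.43] [-179.99    0.1   155.47] F [-1.08 -0.45  5.33] T [-0.13  0.04  0.  ] op 19.5 g 41.5 j1,6 [-15.37   9.16]
```

Request:
{"method": "play_rows", "body": {
  "deltas": [0,0,0.1,0,0,0.04,0,0,0,0,0,0]
}}

```text
time_s: 20.48
tool_pos: [554.4, -69.7, 63.3]
orientation: [-180.0, 0.1, 153.2]
wrist_force: [-1.3, -0.2, 5.4]
opening: 19.1
grasp_force: 41.6
```

```bash
python3 -c "
from h import *
st()"
```

```text
20.48 [554.44 -69.67  63.34] [-179.98    0.1   153.19] F [-1.35 -0.2   5.41] T [-0.18  0.18  0.06] op 19.1 g 41.6 j1,6 [-15.37  11.44]
```

Request:
{"method": "play_rows", "body": {
  "deltas": [0,0,0.1,0,0,0.05,0,0,0,0,0,0]
}}

```text
time_s: 20.72
tool_pos: [554.5, -69.6, 63.3]
orientation: [-180.0, 0.1, 150.3]
wrist_force: [-0.5, -1.5, 6.2]
opening: 19.5
grasp_force: 41.5
```

```bash
python3 -c "
from h import *
st()"
```

```text
20.73 [554.51 -69.65  63.27] [-179.99    0.11  150.34] F [-0.47 -1.53  6.17] T [-0.16  0.12  0.22] op 19.5 g 41.5 j1,6 [-15.37  14.29]
```

Request:
{"method": "play_rows", "body": {
  "deltas": [0,0,0.1,0,0,0.05,0,0,0,0,0,0]
}}

```text
time_s: 20.98
tool_pos: [554.5, -69.6, 63.2]
orientation: [-180.0, 0.1, 147.5]
wrist_force: [0.0, -1.1, 5.5]
opening: 19.3
grasp_force: 41.6
```

```bash
python3 -c "
from h import *
st()"
```

```text
20.98 [554.51 -69.61  63.23] [-180.      0.11  147.5 ] F [ 0.02 -1.11  5.51] T [-0.18  0.09  0.42] op 19.3 g 41.6 j1,6 [-15.37  17.13]
```

It binds: torque reached 0.42 N m at about 0.65 rad. I'm relieving it and letting go, then trying the other screw.

Request:
{"method": "play_rows", "body": {
  "deltas": [0,0,-0.3,0,0,-0.1,0,0,0,0,0,0]
}}

```text
time_s: 21.22
tool_pos: [554.4, -69.6, 63.3]
orientation: [-180.0, 0.1, 153.1]
wrist_force: [-0.1, -2.0, 5.2]
opening: 19.0
grasp_force: 41.5
```

Request:
{"method": "play_rows", "body": {
  "deltas": [0,0,0,0,0,0,0,0,0,0,0,0,0,0,0,0,0,0],
  "claw": 60
}}

```text
time_s: 21.6
tool_pos: [553.5, -69.1, 62.3]
orientation: [-180.0, -0.0, 153.0]
wrist_force: [0.1, 0.5, -0.5]
opening: 50.6
grasp_force: 0.0
```

Request:
{"method": "play_rows", "body": {
  "deltas": [0,0,-25,0,0,0,0,0,-30,0,0,0,0,0,0,0,0,0]
}}

```text
time_s: 21.98
tool_pos: [555.6, -69.7, 119.9]
orientation: [180.0, 0.3, 153.1]
wrist_force: [-0.1, -0.6, -0.8]
opening: 51.0
grasp_force: 0.0
```

```bash
python3 -c "
from h import *
st();plan((538.8,19.2,115),189.7,lin=40)"
```

```text
21.98 [555.57 -69.69 119.94] [179.95   0.26 153.05] F [-0.15 -0.61 -0.84] T [ 0.04 -0.01 -0.02] op 51.0 g 0.0 j1,6 [-15.36  11.58]
ROWS [11.0, 14.3, 1.0, -0.0, 0.001, -0.128, 9.1, 15.6, 1.0, -0.0, 0.001, -0.128, 7.1, 16.7, 1.0, -0.0, 0.001, -0.128, 4.9, 17.4, 1.0, -0.0, 0.001, -0.128, 2.6, 17.9, 1.0, -0.0, 0.001, -0.128]
```

Request:
{"method": "play_rows", "body": {
  "deltas": [11,14.3,1,0,0,-0.128,9.1,15.6,1,0,0,-0.128,7.1,16.7,1,0,0,-0.128,4.9,17.4,1,0,0,-0.128,2.6,17.9,1,0,0,-0.128]
}}

```text
time_s: 22.6
tool_pos: [536.2, 20.2, 111.5]
orientation: [180.0, -0.1, -170.0]
wrist_force: [0.4, 0.3, -0.3]
opening: 51.4
grasp_force: 0.0
```

Request:
{"method": "play_rows", "body": {
  "deltas": [0,0,0,0,0,0,0,0,0,0,0,0]
}}

```text
time_s: 22.85
tool_pos: [537.0, 19.2, 112.2]
orientation: [-180.0, -0.0, -170.4]
wrist_force: [0.1, 0.6, -0.6]
opening: 51.3
grasp_force: 0.0
```

```bash
python3 -c "
from h import *
st();plan((538.8,19.2,64.5),189.7,lin=20)"
```

```text
22.85 [536.96  19.22 112.18] [-179.98   -0.04 -170.4 ] F [ 0.06  0.57 -0.62] T [-0.02 -0.03  0.02] op 51.3 g 0.0 j1,6 [ -6.5 -16.1]
ROWS [-0.6, -0.1, 15.9, -0.0, -0.0, -0.001, -0.6, -0.1, 15.9, -0.0, -0.0, -0.001, -0.6, -0.1, 15.9, -0.0, -0.0, -0.001]
```

Request:
{"method": "play_rows", "body": {
  "deltas": [-0.5,0,17,0,0,0,-0.5,0,17,0,0,0,-0.5,0,13,0,0,0,0,0,0,0,0,0]
}}

```text
time_s: 23.35
tool_pos: [537.8, 19.4, 64.6]
orientation: [180.0, -0.1, -170.4]
wrist_force: [-0.2, -0.7, 0.8]
opening: 51.3
grasp_force: 0.0
```

Request:
{"method": "play_rows", "body": {
  "deltas": [0,0,0,0,0,0,0,0,0,0,0,0,0,0,0,0,0,0,0,0,0,0,0,0],
  "claw": 0
}}

```text
time_s: 23.85
tool_pos: [539.1, 19.7, 66.4]
orientation: [-180.0, 0.1, -170.3]
wrist_force: [-0.0, -0.5, 3.9]
opening: 19.0
grasp_force: 41.3
```

```bash
python3 -c "
from h import *
st()"
```

```text
23.85 [539.14  19.74  66.39] [-179.96    0.08 -170.28] F [-0.05 -0.51  3.91] T [-0.05  0.03  0.02] op 19.0 g 41.3 j1,6 [ -6.42 -16.15]
```

Request:
{"method": "play_rows", "body": {
  "deltas": [0,0,0.3,0,0,0.12,0,0,0.4,0,0,0.12,0,0,0.4,0,0,0.12,0,0,0,0,0,0]
}}

```text
time_s: 24.35
tool_pos: [539.1, 20.1, 65.6]
orientation: [180.0, 0.1, 169.1]
wrist_force: [-1.3, 0.9, 6.5]
opening: 19.3
grasp_force: 41.7
```

```bash
python3 -c "
from h import *
st()"
```

```text
24.35 [539.05  20.07  65.62] [179.97   0.08 169.06] F [-1.26  0.94  6.55] T [ 0.15  0.26 -0.02] op 19.3 g 41.7 j1,6 [-6.41  4.53]
```

Request:
{"method": "play_rows", "body": {
  "deltas": [0,-0.3,0.3,0,0,0.08,0,0,0.2,0,0,0.07,0,0,0,0,0,0]
}}

```text
time_s: 24.72
tool_pos: [539.1, 19.9, 65.1]
orientation: [179.9, 0.1, 160.5]
wrist_force: [-1.1, 1.5, 6.3]
opening: 19.2
grasp_force: 41.6
```

```bash
python3 -c "
from h import *
st()"
```

```text
24.73 [539.05  19.94  65.09] [179.94   0.08 160.49] F [-1.08  1.46  6.33] T [0.25 0.18 0.07] op 19.2 g 41.6 j1,6 [-6.43 13.07]
```

Request:
{"method": "play_rows", "body": {
  "deltas": [0,0,0.2,0,0,0.05,0,0,0.1,0,0,0.04,0,0,0,0,0,0]
}}

```text
time_s: 25.1
tool_pos: [539.0, 20.2, 64.9]
orientation: [179.9, 0.1, 155.4]
wrist_force: [-1.6, 0.8, 7.6]
opening: 19.6
grasp_force: 41.9
```

```bash
python3 -c "
from h import *
st()"
```

```text
25.1 [538.96  20.16  64.92] [179.91   0.06 155.36] F [-1.57  0.85  7.56] T [0.46 0.31 0.09] op 19.6 g 41.9 j1,6 [-6.43 18.21]
```

Request:
{"method": "play_rows", "body": {
  "deltas": [0,0,0.2,0,0,0.05,0,0,0.1,0,0,0.04,0,0,0,0,0,0]
}}

```text
time_s: 25.48
tool_pos: [539.0, 20.0, 64.6]
orientation: [179.9, 0.1, 150.2]
wrist_force: [-1.6, 1.5, 8.4]
opening: 19.1
grasp_force: 41.9
```

```bash
python3 -c "
from h import *
st()"
```

```text
25.48 [538.97  20.03  64.61] [179.92   0.06 150.2 ] F [-1.6   1.54  8.45] T [ 0.4   0.36 -0.  ] op 19.1 g 41.9 j1,6 [-6.43 23.37]
```

Request:
{"method": "play_rows", "body": {
  "deltas": [0,-0.3,0.2,0,0,0.07,0,0,0.2,0,0,0.07,0,0,0,0,0,0]
}}

```text
time_s: 25.85
tool_pos: [538.9, 19.9, 64.1]
orientation: [179.9, 0.0, 142.2]
wrist_force: [-1.1, 1.5, 6.6]
opening: 19.3
grasp_force: 41.7
```

```bash
python3 -c "
from h import *
st()"
```

```text
25.85 [538.94  19.86  64.15] [179.89   0.05 142.17] F [-1.11  1.51  6.58] T [0.42 0.22 0.03] op 19.3 g 41.7 j1,6 [-6.46 31.38]
```

Request:
{"method": "play_rows", "body": {
  "deltas": [0,0,0.4,0,0,0.12,0,0,0.4,0,0,0.12,0,0,0,0,0,0]
}}

```text
time_s: 26.22
tool_pos: [538.9, 19.7, 63.3]
orientation: [179.9, 0.0, 128.4]
wrist_force: [-0.6, 1.9, 6.1]
opening: 19.5
grasp_force: 41.7
```

```bash
python3 -c "
from h import *
st()"
```

```text
26.23 [538.89  19.7   63.3 ] [179.91   0.03 128.39] F [-0.57  1.92  6.09] T [0.26 0.2  0.03] op 19.5 g 41.7 j1,6 [-6.46 45.15]
```

Request:
{"method": "play_rows", "body": {
  "deltas": [0,0,0.4,0,0,0.12,0,0,0.4,0,0,0.12,0,0,0.4,0,0,0.12,0,0,0,0,0,0]
}}

```text
time_s: 26.72
tool_pos: [538.8, 19.6, 62.2]
orientation: [179.9, 0.0, 107.8]
wrist_force: [-1.7, 1.2, 7.7]
opening: 19.3
grasp_force: 41.8
```

```bash
python3 -c "
from h import *
st()"
```

```text
26.73 [538.77  19.6   62.21] [179.92   0.01 107.76] F [-1.66  1.16  7.72] T [0.21 0.41 0.01] op 19.3 g 41.8 j1,6 [-6.46 65.78]
```

Request:
{"method": "play_rows", "body": {
  "deltas": [0,0,0.3,0,0,0.12,0,0,0.4,0,0,0.12,0,0,0.4,0,0,0.12,0,0,0,0,0,0]
}}

```text
time_s: 27.22
tool_pos: [538.7, 19.4, 61.0]
orientation: [179.9, -0.0, 87.1]
wrist_force: [-1.8, 0.1, 7.2]
opening: 19.6
grasp_force: 41.8
```

```bash
python3 -c "
from h import *
st()"
```

```text
27.23 [538.71  19.43  61.02] [179.93  -0.    87.12] F [-1.81  0.07  7.15] T [0.11 0.37 0.01] op 19.6 g 41.8 j1,6 [-6.47 86.41]
```

Request:
{"method": "play_rows", "body": {
  "deltas": [0,0,0.4,0,0,0.12,0,0,0.4,0,0,0.12,0,0,0.4,0,0,0.12,0,0,0,0,0,0]
}}

```text
time_s: 27.72
tool_pos: [538.7, 19.4, 59.8]
orientation: [179.9, -0.0, 66.5]
wrist_force: [-1.2, 0.2, 8.2]
opening: 19.3
grasp_force: 41.7
```

```bash
python3 -c "
from h import *
st()"
```

```text
27.73 [538.68  19.4   59.8 ] [179.93  -0.02  66.49] F [-1.18  0.21  8.22] T [ 0.05  0.4  -0.04] op 19.3 g 41.7 j1,6 [ -6.47 107.03]
```

Request:
{"method": "play_rows", "body": {
  "deltas": [0,0,0.3,0,0,0.1,0,0,0,0,0,0]
}}

```text
time_s: 27.98
tool_pos: [538.5, 19.5, 59.5]
orientation: [180.0, -0.0, 60.8]
wrist_force: [-1.3, 0.5, 7.7]
opening: 19.6
grasp_force: 41.8
```

```bash
python3 -c "
from h import *
st()"
```

```text
27.98 [538.54  19.48  59.51] [179.96  -0.03  60.77] F [-1.35  0.52  7.68] T [0.13 0.49 0.02] op 19.6 g 41.8 j1,6 [ -6.47 112.75]
```

Request:
{"method": "play_rows", "body": {
  "deltas": [0,0,0.3,0,0,0.08,0,0,0.2,0,0,0.07,0,0,0,0,0,0]
}}

```text
time_s: 28.35
tool_pos: [538.7, 19.4, 59.0]
orientation: [179.9, -0.0, 52.2]
wrist_force: [-1.0, 1.0, 6.8]
opening: 19.1
grasp_force: 41.7
```

```bash
python3 -c "
from h import *
st()"
```

```text
28.35 [538.65  19.44  58.98] [179.95  -0.04  52.19] F [-1.05  0.99  6.81] T [ 0.15  0.42 -0.02] op 19.1 g 41.7 j1,6 [ -6.47 121.33]
```

Request:
{"method": "play_rows", "body": {
  "deltas": [0,0,0.2,0,0,0.06,0,0,0,0,0,0]
}}

```text
time_s: 28.6
tool_pos: [538.5, 19.6, 58.9]
orientation: [180.0, -0.1, 48.8]
wrist_force: [-2.0, 0.9, 7.7]
opening: 19.0
grasp_force: 41.9
```

```bash
python3 -c "
from h import *
st()"
```

```text
28.6 [538.54  19.63  58.89] [179.97  -0.06  48.77] F [-1.97  0.94  7.73] T [0.25 0.54 0.  ] op 19.0 g 41.9 j1,6 [ -6.47 124.76]
```

Request:
{"method": "play_rows", "body": {
  "deltas": [0,0,0.1,0,0,0.04,0,0,0,0,0,0]
}}

```text
time_s: 28.85
tool_pos: [538.3, 19.9, 58.7]
orientation: [-180.0, -0.1, 46.5]
wrist_force: [-3.2, 1.7, 8.9]
opening: 19.7
grasp_force: 42.0
```

```bash
python3 -c "
from h import *
st()"
```

```text
28.85 [538.28  19.86  58.74] [-179.99   -0.06   46.5 ] F [-3.17  1.7   8.87] T [0.42 0.65 0.  ] op 19.7 g 42.0 j1,6 [ -6.46 127.04]
```

Request:
{"method": "play_rows", "body": {
  "deltas": [0,0,0,0,0,0.04,0,0,0,0,0,0]
}}

```text
time_s: 29.1
tool_pos: [538.3, 19.9, 58.7]
orientation: [-180.0, -0.1, 44.2]
wrist_force: [-2.0, 2.0, 8.2]
opening: 19.3
grasp_force: 41.9
```

```bash
python3 -c "
from h import *
st()"
```

```text
29.1 [538.3   19.9   58.72] [-179.99   -0.06   44.24] F [-2.04  2.04  8.2 ] T [0.41 0.66 0.29] op 19.3 g 41.9 j1,6 [ -6.45 129.31]
```

Request:
{"method": "play_rows", "body": {
  "deltas": [0,0,0.1,0,0,0.04,0,0,0,0,0,0]
}}

```text
time_s: 29.35
tool_pos: [538.3, 20.0, 58.7]
orientation: [-180.0, -0.1, 42.0]
wrist_force: [-2.5, 1.4, 9.5]
opening: 19.4
grasp_force: 42.0
```

```bash
python3 -c "
from h import *
st()"
```

```text
29.35 [538.3   19.98  58.67] [-179.99   -0.06   41.98] F [-2.49  1.42  9.46] T [0.44 0.65 0.47] op 19.4 g 42.0 j1,6 [ -6.45 131.57]
```

Home: it stopped at 146° with torque rising. I'm relieving it, releasing, and going back to the binding screw.

Request:
{"method": "play_rows", "body": {
  "deltas": [0,0,-0.9,0,0,-0.07,0,0,0,0,0,0]
}}

```text
time_s: 29.6
tool_pos: [538.2, 19.9, 58.8]
orientation: [-180.0, -0.0, 45.9]
wrist_force: [-1.0, 2.2, 4.4]
opening: 19.6
grasp_force: 41.4
```

Request:
{"method": "play_rows", "body": {
  "deltas": [0,0,0,0,0,0,0,0,0,0,0,0,0,0,0,0,0,0],
  "claw": 60
}}

```text
time_s: 29.98
tool_pos: [538.3, 19.1, 58.2]
orientation: [-180.0, 0.0, 45.9]
wrist_force: [-0.5, 0.3, 0.3]
opening: 51.1
grasp_force: 0.0
```

Request:
{"method": "play_rows", "body": {
  "deltas": [0,0,-25,0,0,0,0,0,-32,0,0,0,0,0,0,0,0,0]
}}

```text
time_s: 30.35
tool_pos: [540.4, 18.9, 117.9]
orientation: [179.8, -0.2, 45.9]
wrist_force: [-0.2, -0.7, -0.3]
opening: 51.2
grasp_force: 0.0
```

```bash
python3 -c "
from h import *
st();plan((554.3,-69.5,115),153,lin=40)"
```

```text
30.35 [540.4   18.94 117.9 ] [179.76  -0.17  45.89] F [-0.15 -0.7  -0.34] T [-0.03 -0.02  0.  ] op 51.2 g 0.0 j1,6 [ -6.49 127.61]
ROWS [-4.5, 6.0, 0.3, 0.0, 0.0, -0.156, -5.4, 5.2, 0.2, 0.0, 0.0, -0.156, -6.1, 4.3, 0.2, 0.0, 0.0, -0.156, -6.7, 3.3, 0.2, 0.0, 0.0, -0.156, -7.1, 2.2, 0.2, 0.0, 0.0, -0.156]
ROWS [-7.4, 1.1, 0.2, 0.0, 0.0, -0.156, -7.5, -0.1, 0.2, 0.0, 0.0, -0.156, -7.4, -1.2, 0.2, 0.0, 0.0, -0.156, -7.1, -2.4, 0.2, 0.0, 0.0, -0.156, -6.6, -3.4, 0.2, 0.0, 0.0, -0.156]
ROWS [-6.0, -4.4, 0.2, 0.0, 0.0, -0.156, -5.3, -5.3, 0.2, 0.0, 0.0, -0.156]
```

```bash
python3 -c "
from h import *
plan((554.3,-69.5,115),63,lin=30)"
```

```text
ROWS [-17.9, 23.8, 1.0, 0.002, -0.001, -0.1, -20.2, 21.9, 1.0, 0.002, -0.001, -0.1, -22.3, 19.8, 1.0, 0.002, -0.001, -0.1]
```

Request:
{"method": "play_rows", "body": {
  "deltas": [-17.9,23.8,1,0,0,-0.1,-20.2,21.9,1,0,0,-0.1,-22.3,19.8,1,0,0,-0.1,0,0,0,0,0,0,0,0,0,0,0,0]
}}

```text
time_s: 30.98
tool_pos: [551.5, -68.6, 111.7]
orientation: [-179.9, 0.0, 63.0]
wrist_force: [-0.5, -0.2, 1.2]
opening: 51.1
grasp_force: 0.0
```

```bash
python3 -c "
from h import *
st();plan((554.3,-69.5,64),63,lin=20)
p,d=env.snapshot('side')
cv2.imwrite('pics/s4c.png',cv2.resize(p[130:235,270:355,::-1],None,fx=5.7,fy=5.7,interpolation=cv2.INTER_CUBIC))"
```

```text
30.98 [551.54 -68.64 111.65] [-179.9     0.01   63.02] F [-0.49 -0.21  1.16] T [ 0.02  0.01 -0.01] op 51.1 g 0.0 j1,6 [-15.38 101.6 ]
ROWS [0.2, 1.0, 15.9, -0.001, 0.0, 0.0, 0.2, 1.0, 15.9, -0.001, 0.0, 0.0, 0.2, 1.0, 15.9, -0.001, 0.0, 0.0]
```

View pics/s4c.png

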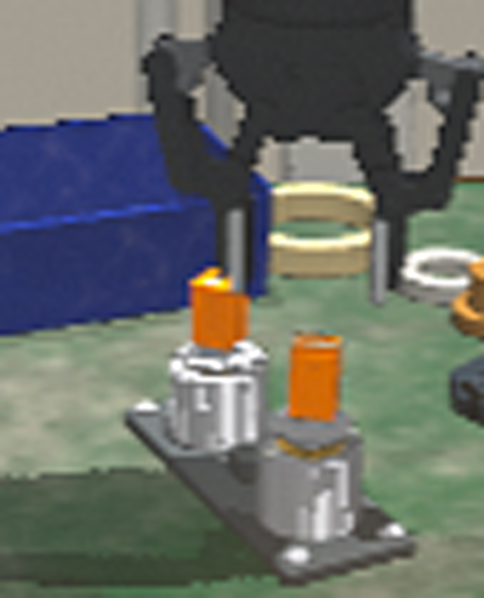

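The first screw is home, with its flange on the nut face near (215,355). The binding one stands higher, at (315,420), under the open gripper. Now to regrip it.

Request:
{"method": "play_rows", "body": {
  "deltas": [0.2,0.7,16,0,0,0,0.2,0.7,16,0,0,0,0.2,0.7,16,0,0,0,0,0,0,0,0,0]
}}

```text
time_s: 31.52
tool_pos: [552.8, -68.8, 62.3]
orientation: [-179.8, 0.1, 63.1]
wrist_force: [0.2, 0.1, -1.2]
opening: 51.1
grasp_force: 0.0
```

Request:
{"method": "play_rows", "body": {
  "deltas": [0,0,0,0,0,0,0,0,0,0,0,0,0,0,0,0,0,0,0,0,0,0,0,0],
  "claw": 0
}}

```text
time_s: 32.02
tool_pos: [554.7, -69.5, 65.1]
orientation: [179.9, -0.0, 63.1]
wrist_force: [-1.5, -0.1, 2.6]
opening: 19.3
grasp_force: 40.7
```

```bash
python3 -c "
from h import *
st()"
```

```text
32.02 [554.73 -69.5   65.06] [179.94  -0.01  63.1 ] F [-1.52 -0.07  2.65] T [0.11 0.14 0.05] op 19.3 g 40.7 j1,6 [-15.37 101.53]
```

Request:
{"method": "play_rows", "body": {
  "deltas": [0,0,-0.5,0,0,-0.12,0,0,-0.4,0,0,-0.12,0,0,-0.4,0,0,-0.12,0,0,0,0,0,0]
}}

```text
time_s: 32.52
tool_pos: [554.6, -69.3, 66.1]
orientation: [180.0, -0.0, 83.7]
wrist_force: [-0.5, 0.9, 2.3]
opening: 19.7
grasp_force: 40.7
```

```bash
python3 -c "
from h import *
st()"
```

```text
32.52 [554.63 -69.31  66.13] [179.96  -0.01  83.66] F [-0.47  0.87  2.27] T [0.3  0.13 0.06] op 19.7 g 40.7 j1,6 [-15.36  80.98]
```

Request:
{"method": "play_rows", "body": {
  "deltas": [0,0,-0.5,0,0,-0.12,0,0,-0.4,0,0,-0.1,0,0,-0.2,0,0,-0.06,0,0,0,0,0,0]
}}

```text
time_s: 33.02
tool_pos: [554.1, -69.5, 66.7]
orientation: [-180.0, 0.0, 99.6]
wrist_force: [-0.5, -0.3, -0.3]
opening: 19.2
grasp_force: 40.2
```

```bash
python3 -c "
from h import *
st()"
```

```text
33.02 [554.11 -69.47  66.67] [-179.97    0.     99.62] F [-0.5  -0.28 -0.31] T [0.09 0.15 0.01] op 19.2 g 40.2 j1,6 [-15.37  65.01]
```

Request:
{"method": "play_rows", "body": {
  "deltas": [0,0,-1.5,0,0,0,0,0,0,0,0,0]
}}

```text
time_s: 33.28
tool_pos: [554.3, -69.4, 68.4]
orientation: [-180.0, 0.0, 99.7]
wrist_force: [-0.8, 0.7, 0.0]
opening: 19.3
grasp_force: 40.2
```

```bash
python3 -c "
from h import *
st()"
```

```text
33.27 [554.3  -69.44  68.36] [-179.99    0.     99.71] F [-0.78  0.69  0.  ] T [ 0.14  0.18 -0.04] op 19.3 g 40.2 j1,6 [-15.37  64.92]
```

Request:
{"method": "play_rows", "body": {
  "deltas": [0,0,-3,0,0,0,0,0,-4,0,0,0,0,0,-4,0,0,0]
}}

```text
time_s: 33.65
tool_pos: [554.5, -69.4, 79.7]
orientation: [180.0, 0.0, 99.8]
wrist_force: [-0.6, 0.1, -0.6]
opening: 19.6
grasp_force: 40.2
```

Request:
{"method": "play_rows", "body": {
  "deltas": [0,0,-10,0,0,0,0,0,-20,0,0,0,0,0,-30,0,0,0,0,0,-15,0,0,0,0,0,0,0,0,0]
}}

```text
time_s: 34.28
tool_pos: [555.5, -69.7, 155.8]
orientation: [179.8, 0.1, 99.8]
wrist_force: [-0.1, -0.0, -1.4]
opening: 19.2
grasp_force: 40.3
```

Run:
```python
from h import *
st()
d=np.load("pics/top0.npy");W=cloud("top",d)
m=(W[...,2]>55)&(W[...,2]<68)&(W[...,0]>350)&(W[...,0]<650)&(W[...,1]>100)&(W[...,1]<400)
P=W[m][:,:2].astype(np.float32); print(m.sum(),cv2.minAreaRect(P))
m=(W[...,2]>-3)&(W[...,2]<8)&(cv2.inRange(cv2.cvtColor(cv2.imread("pics/top0.png"),cv2.COLOR_BGR2HSV),(110,120,60),(130,255,255))>0)&(W[...,1]>0)
P=W[m][:,:2].astype(np.float32); print(m.sum(),cv2.minAreaRect(P))
```

```text
34.27 [555.47 -69.73 155.84] [179.83   0.09  99.77] F [-0.07 -0.01 -1.44] T [-0.02  0.02  0.01] op 19.2 g 40.3 j1,6 [-15.37  64.87]
358 ((526.8419799804688, 278.3554382324219), (255.23294067382812, 225.36839294433594), 3.987416982650757)
3005 ((505.89776611328125, 242.55337524414062), (202.3522491455078, 132.78436279296875), 3.9072813987731934)
```

```bash
python3 -c "
from h import *
plan((506,243,155),99.7,lin=50)"
```

```text
ROWS [45.2, 0.6, 0.1, 0.0, 0.0, 0.0, 45.2, 0.6, 0.1, 0.0, 0.0, 0.0, 45.2, 0.6, 0.1, 0.0, 0.0, 0.0, 45.2, 0.6, 0.1, 0.0, 0.0, 0.0, 45.2, 0.6, 0.1, 0.0, 0.0, 0.0]
ROWS [45.2, 0.6, 0.1, 0.0, 0.0, 0.0, 45.2, 0.6, 0.1, 0.0, 0.0, 0.0]
```

Request:
{"method": "play_rows", "body": {
  "deltas": [45,0.6,0,0,0,0,45,0.6,0,0,0,0,45,0.6,0,0,0,0,45,0.6,0,0,0,0,45,0.6,0,0,0,0]
}}

```text
time_s: 34.9
tool_pos: [518.1, 154.0, 153.0]
orientation: [-179.9, 0.0, 99.8]
wrist_force: [0.8, -0.8, -0.8]
opening: 18.9
grasp_force: 40.3
```

Request:
{"method": "play_rows", "body": {
  "deltas": [45,0.6,0,0,0,0,45,0.6,0,0,0,0,0,0,0,0,0,0]
}}

```text
time_s: 35.28
tool_pos: [503.6, 244.2, 152.9]
orientation: [-179.9, -0.0, 100.0]
wrist_force: [-0.1, -0.9, -1.6]
opening: 19.0
grasp_force: 40.2
```

Request:
{"method": "play_rows", "body": {
  "deltas": [0,0,30,0,0,0,0,0,35,0,0,0,0,0,25,0,0,0,0,0,6,0,0,0,0,0,0,0,0,0]
}}

```text
time_s: 35.9
tool_pos: [505.0, 241.0, 58.1]
orientation: [-179.9, 0.0, 99.7]
wrist_force: [0.2, -0.1, -0.5]
opening: 19.1
grasp_force: 40.3
```

Request:
{"method": "play_rows", "body": {
  "deltas": [0,0,0,0,0,0,0,0,0,0,0,0]
}}

```text
time_s: 36.15
tool_pos: [506.0, 241.9, 59.5]
orientation: [179.9, -0.0, 99.8]
wrist_force: [0.8, -0.2, -1.2]
opening: 19.5
grasp_force: 40.3
```

Request:
{"method": "play_rows", "body": {
  "deltas": [0,0,4,0,0,0,0,0,0,0,0,0]
}}

```text
time_s: 36.4
tool_pos: [504.9, 241.7, 54.2]
orientation: [-180.0, 0.0, 99.8]
wrist_force: [-0.7, -0.1, -0.9]
opening: 19.3
grasp_force: 40.3
```

Request:
{"method": "play_rows", "body": {
  "deltas": [0,0,0,0,0,0,0,0,0,0,0,0,0,0,0,0,0,0,0,0,0,0,0,0],
  "claw": 80
}}

```text
time_s: 36.9
tool_pos: [505.2, 241.7, 54.4]
orientation: [180.0, 0.0, 99.8]
wrist_force: [-0.2, 0.5, 2.0]
opening: 68.2
grasp_force: 0.0
```

Request:
{"method": "play_rows", "body": {
  "deltas": [0,0,-30,0,0,0,0,0,-50,0,0,0,0,0,-50,0,0,0,0,0,-50,0,0,0,0,0,0,0,0,0]
}}

```text
time_s: 37.52
tool_pos: [507.5, 242.5, 239.2]
orientation: [179.5, -0.1, 99.8]
wrist_force: [-0.5, 0.0, -0.8]
opening: 68.7
grasp_force: 0.0
```

Request:
{"method": "play_rows", "body": {
  "deltas": [0,-50,0,0,0,0,0,-50,0,0,0,0,0,-40,0,0,0,0,0,0,0,0,0,0,0,0,0,0,0,0]
}}

```text
time_s: 38.15
tool_pos: [367.6, 218.1, 234.1]
orientation: [180.0, 0.0, 99.8]
wrist_force: [0.1, -0.1, 0.2]
opening: 68.2
grasp_force: 0.0
```

Run:
```python
from h import *
st()
p,d=env.snapshot("side");t,dt=env.snapshot("top")
W=cloud("side",d);h=cv2.cvtColor(p,cv2.COLOR_RGB2HSV);m=cv2.inRange(h,(5,150,100),(20,255,255))>0
for n,D,I in(("side",d,p),("top",dt,t)):
    W=cloud(n,D);m=(cv2.inRange(cv2.cvtColor(I,cv2.COLOR_RGB2HSV),(5,130,100),(28,255,255))>0)&(W[...,1]>130)&(W[...,1]<360)&(W[...,0]>390)&(W[...,0]<620)&(W[...,2]<100);print(n,"orange in bin",m.sum(),np.median(W[m],0) if m.any() else "")
o=np.zeros((560,800,3),np.uint8)
o[:,:400]=cv2.resize(p[135:247,270:350,::-1],(400,560),interpolation=cv2.INTER_CUBIC)
o[:400,400:]=cv2.resize(t[160:260,190:290,::-1],(400,400),interpolation=cv2.INTER_CUBIC)
cv2.imwrite("pics/fin.png",o)
```

```text
38.15 [367.58 218.09 234.08] [179.96   0.01  99.77] F [ 0.06 -0.08  0.21] T [-0.08 -0.   -0.02] op 68.2 g 0.0 j1,6 [ 19.9  100.13]
side orange in bin 75 [504.81 232.45  62.52]
top orange in bin 33 [501.71 237.18  76.24]
```

View pics/fin.png

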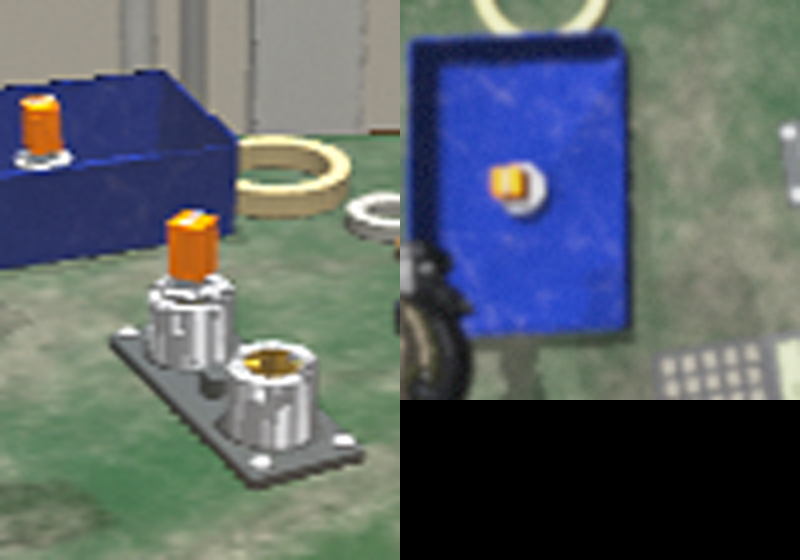

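The final view shows the good screw seated in its nut at (190,290), the other nut empty, and the bad screw standing in the blue bin, at (515,187) in the top crop. Handing in.

```bash
python3 -c "
from cell import env
print(env.job_done())"
```

```text
the job is handed in; nothing more can be done
None
```

The job is handed in: the good screw turned freely to its stop at about 146° and is left fully home in its nut, and the damaged one bound at about 0.65 rad (0.42 N m), was turned back out and now stands upright in the blue scrap bin.

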